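# Latch the coolant tank lid, dip the gauge rod and hold it up level for reading

### The arm

A 7-joint arm with a two-finger parallel gripper is mounted at the origin on a cart in front of the work surface, level with it; the furniture and walls round the work are solid. World frame = base frame: x ahead of the robot, y to its left, z up, the work surface at z = 0. Lengths are in m, angles in rad, forces in N, time in s.
With the tool pointing down it reaches from about 0.425 to 1.025 m from the base axis. Payload 9.4 kg.
Tool frame: the origin (TCP) lies midway between the tips of the shut fingers; the grasp point (between the pads) lies 19 mm behind it; z points along the fingers, y is the line along which they close (so a half turn about z gives the same grasp; the last joint's range is limited). The gripper opens to 85 mm and grips with 20 to 120 N. Pads are 22 mm wide; open, the fingers measure 114 mm over their backs; the gripper's body (76 mm by 85 mm) begins 54 mm behind the grasp point. The pads swing forward as they close: fully open they stand 13 mm farther back than shut.
Start: joints at [1.228, 0.599, -0.003, 1.599, 0.002, 0.943, -0.08], TCP at [0.19, -0.7, 0.192] pointing down, gripper open.
Joint ranges: [-2.57, 2.57], [-0.35, 1.97], [-1.29, 1.29], [0.11, 2.56], [-1.05, 4.19], [0.11, 1.86], [-2.63, 2.63]. Speed limits (rad/s): [2.22, 2.22, 3.01, 3.01, 3.14, 3.14, 3.14].

### API

Orientations are given as a unit quaternion [w, x, y, z].
In Python, from bench import manip gives the robot as it stands. The module is installed in compiled form; this text tells all that it offers.
- The arm moves only by the tool drive_tool, never from a script. Its argument "plan" is a list of rows, each a list of 3 entries, a list of its own where there are three numbers: the opening, from 0 (shut) to 1 (fully open), then the shift along the tool's x, y, z in mm, then the turn about the tool's z in rad. In form: [[claw, [x, y, z], twist], ...]. A call has 1 to 12 rows; each row shifts and turns the commanded pose from where the row before left it, along the tool's axes as they then stand; what a row does not reach is not made up. A row lasts 1/12 s, in which the tool goes at most 41.7 mm and 7.16 degrees, less where a joint would pass 70% of its speed; a pose out of reach is approached as far as the arm can. A call with a gripper value outside its range is refused whole. The fingers move at their own pace and stop on an object; the grip force is fixed at half the most. Time passes only in rows, so rows that do not move let the fingers close. It gives the time, the measured TCP pose, the force, the opening and the grip force at its end, in the units of the state.
- manip.get_state(): the state, without advancing time (a new reading comes with each control period).
- manip.camera(name): name is "scene" or "top" or "wrist"; returns a dict with "img" (384x512x3 uint8, red, green, blue), "depth" (384x512 float32, m along the optical axis (not along the pixel's ray), 0 where there is no reading), "fx", "fy", "cx", "cy" (pixels), "distortion" ([k1, k2, p1, p2, k3] as OpenCV has them; the pictures are not rectified), "rvec" (rotation vector, rad) and "tvec" (3), from world to camera coordinates, as OpenCV has them. Camera axes: x right, y down, z forward; pixel columns grow to the right and rows downward; lengths in m; the calibration is good to about 2 mm. A picture is of the moment at which its call begins.
- manip.finish_job(): hands the job in; it is judged then, once.
The state is a dict: "clock": time; "joints": joint angles; "qvel": joint speeds; "effort": joint torques, N m; "ee_pos": TCP position; "tcp_rot": TCP orientation; "contact_force": force on the tool from outside, world axes, zero at the start; "torque": the same for the moment, N m; "finger_gap": finger opening in m; "gripper_force": force on a finger pad.
Only numpy, scipy, OpenCV 4.12 (cv2) and the standard library are available. Lean on these libraries where they do the work, as an engineer would, in place of code of your own. Each camera call takes 0.05 s, during which the arm holds its last target. There are 200 camera calls.

### The job

Check the coolant level in the torch cooler's tank: press its lid fully shut and turn the turnbutton fully across the lid's edge to secure it, then take the gauge rod from the table and slide it down the lid's slanting guide tube until its collar sits on the tube's mouth. Draw the rod right out again and finish still holding it, steady and level with the notched flat of its tip facing up, some 25 cm above the table and clear of the tank; the lid stays latched and the things lying about stay where they are.

Things in the scene. Friction and masses are not known exactly. Their poses are not given: they have to be found in the camera images.
- tank: Fixed grey sheet-steel coolant tank, 180 x 220 x 127 mm (own x, y, z), open-topped under a hinged lid. Origin: centre of its underside, on the table. -x side: front (roughly towards the robot) with the turnbutton's ledge. The lid's hinge line runs along y, 95 mm from the origin towards +x, 127 mm up. Two brass hose tails stick 38 mm out of the -y end.
- lid (a joint): Opening angle of the lid in rad: 0 = fully shut (flat on the tank, its top 130 mm above the table), larger = front edge lifted; starts ajar. Grey steel plate, 182 x 226 x 3 mm. The stiff hinge keeps it where it is left; 2 to 3 N down on the front edge close it.
- lid_press (a point): Point on the lid's top face where it can be pressed down: 20 mm behind the front edge and 60 mm to the +y side of the middle (moves with the lid).
- button (a joint): Turnbutton's angle in rad about its upright pivot, counter-clockwise from above: 0 = tongue along the tank's front (to the tank's -y), pi/2 = stop, tongue across the lid's front edge (to the tank's +x), keeping the lid down. Starts within 0.12 of 0, clear of the lid; light friction (0.05 N m), stays where it is left. Turned while the lid is ajar it gets in the lid's way.
- button_grip (a point): Middle of the turnbutton's upright steel fin, on the pivot's axis (108 mm in front of the tank's origin, 150 mm above the table). The fin is 9 mm thick, 44 mm long (along the tongue, 22 mm either side of the pivot) and stands from 137 to 163 mm above the table: pinch it from above across its thickness.
- button_end (a point): Middle of the turnbutton's rounded tongue end, 41 mm from the pivot, on the tongue's top face (the tongue is 14 mm wide, 5 mm thick).
- guide_mouth (a point): Steel guide tube welded slanting through the lid (moves with it), 22 mm outside, 13 mm bore, mouth flared to 28 mm outside, 19 mm inside. Origin: centre of the mouth's rim; z axis: out of the mouth along the tube, with the lid shut 40 degrees above the horizontal towards the tank's +y; the mouth is then at (0.030, 0.060, 0.170) m in the tank's frame. Free below it for 190 mm.
- gauge_rod: Loose plain bright metal rod, 248 mm, 0.26 kg, lying on the table: 66 mm long, 16 mm square neck between two 28 mm hexagons (12 mm thick; the one on the rod's side is the stop collar), then a round rod 8 mm thick, 160 mm long, its last 46 mm milled flat on top with five notches. x axis: from grip to tip; z: out of the flat, up at the start. Origin: 14 mm under the axis, below the neck's middle.
- rod_grip (a point): Middle of the square neck, on the rod's axis (14 mm above the table at the start); the place to grip, across 16 mm.
- rod_collar (a point): Centre of the collar's face on the tip's side, on the axis, 44 mm from rod_grip; this face comes to sit on the mouth of the guide tube.
- rod_tip (a point): Tip end of the rod on its axis, 160 mm from rod_collar and 204 mm from rod_grip.
- chisel: Loose dark steel flat chisel, 176 x 22 x 21 mm, a bystander. Origin: centre of its underside.
- coupon: Loose flat dark steel plate, 50 x 100 x 6 mm, a bystander. Origin: centre of its underside.
- nut: Loose steel hexagon nut, 28 mm across, 13 mm high, a bystander. Origin: centre of its underside.

How it is judged:
By the outcome, as a careful person would: the job done as asked, in the order asked, and still so for the second after the job is handed in, while the arm keeps its last pose, push and grip.
It also fails if it takes over 67 s, if anything falls off the work surface, if the arm or the gripper's body presses on something with over 40 N, if the wrist force passes 120 N, or if a joint passes its speed limit or range.

## Working session

There is one attempt and no reset: what is moved stays moved. The work goes in short steps, Python scripts to look and compute and a tool call to move; the robot and the scene stay as the last step left them, time stands still between calls to the robot, and variables do not carry over. Pictures are saved under pics/ and viewed, at most 10 in all, crops included, and the job is handed in when it is done.

Besides the shell and the picture viewer there is one more tool, called by a JSON object that holds its "api" and its "payload", one argument or row to a line. drive_tool: Moves the arm, as the interface text tells. Its arguments: {"type":"object","properties":{"plan":{"type":"array","items":{"type":"array"}}},"required":["plan"]}

```bash
mkdir -p pics; cat > h.py <<'E'
import numpy as np, cv2
from scipy.spatial.transform import Rotation as R
from bench import manip
def shot(n):
    c=manip.camera(n); np.savez(f'{n}.npz',**{k:np.array(v) for k,v in c.items()}); return c
def load(n): return dict(np.load(f'{n}.npz'))
def KD(c): return np.array([[c['fx'],0,c['cx']],[0,c['fy'],c['cy']],[0,0,1.]],float),np.array(c['distortion'],float)
def ray(c,uv):
    K,D=KD(c); p=cv2.undistortPoints(np.array(uv,float).reshape(-1,1,2),K,D).reshape(-1,2)
    M=cv2.Rodrigues(np.array(c['rvec'],float))[0]; t=np.array(c['tvec'],float).ravel()
    return p,M,t
def atz(c,uv,z):
    p,M,t=ray(c,uv); o=-M.T@t; d=np.c_[p,np.ones(len(p))]@M
    return o+d*((np.array(z)-o[2])/d[:,2])[:,None]
def cloud(c):
    h,w=c['depth'].shape; u,v=np.meshgrid(np.arange(w),np.arange(h))
    p,M,t=ray(c,np.c_[u.ravel(),v.ravel()]); d=c['depth'].ravel()[:,None]
    P=(np.c_[p,np.ones(len(p))]*d-t)@M; P[d[:,0]==0]=np.nan
    return P.reshape(h,w,3)
def proj(c,P):
    K,D=KD(c); return cv2.projectPoints(np.array(P,float).reshape(-1,1,3),np.array(c['rvec'],float),np.array(c['tvec'],float),K,D)[0].reshape(-1,2)
def save(img,f,s=1): cv2.imwrite(f'pics/{f}.png',cv2.resize(img[:,:,::-1],None,fx=s,fy=s,interpolation=cv2.INTER_CUBIC))
E
python3 - <<'E'
from h import *
a=shot('top');b=shot('scene')
save(a['img'],'top0',1.5);save(b['img'],'scene0',1.5)
s=manip.get_state();print(s['ee_pos'],s['tcp_rot'],s['clock'],s['joints'])
E
```

```text
[ 0.19030017 -0.69909937  0.19111845] [-6.64318643e-04  9.91180266e-01  1.32518731e-01 -1.56602307e-04] 0.1 [ 1.2282858   0.60003139 -0.00251758  1.60003641  0.00179011  0.94289188
 -0.07982244]
```

View pics/top0.png

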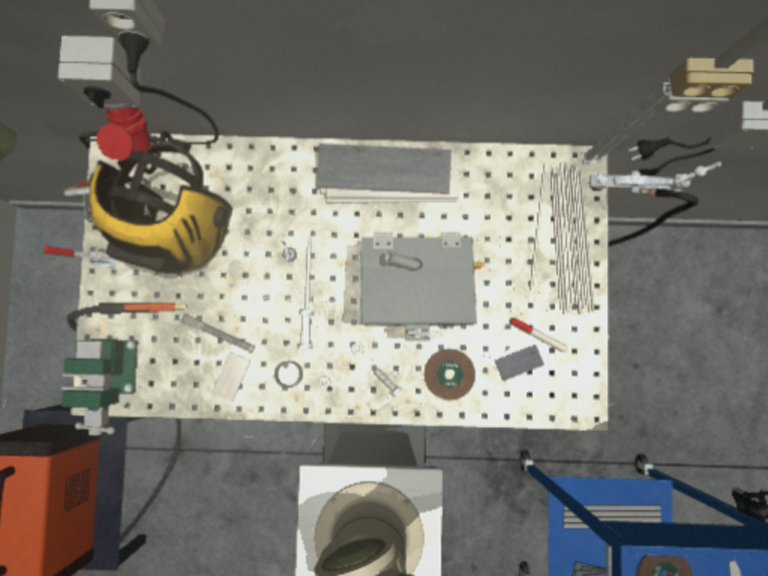

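View pics/scene0.png

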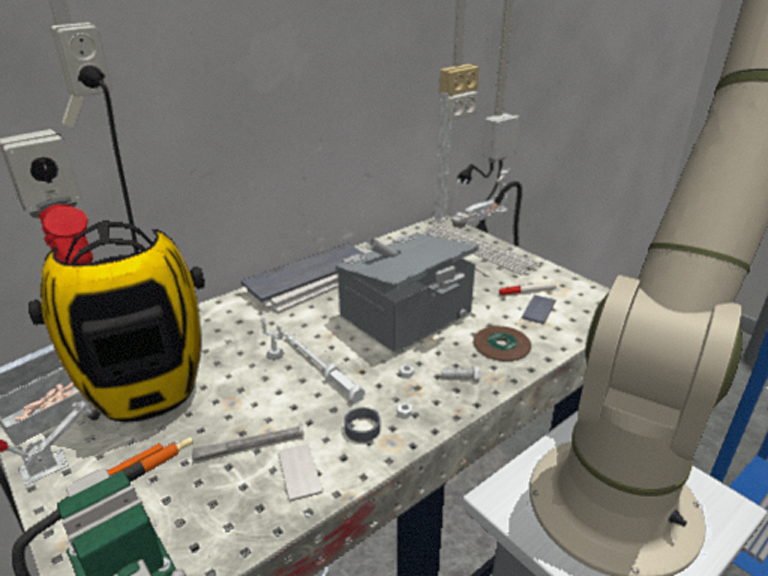

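```bash
python3 - <<'E'
from h import *
c=load('top'); save(c['img'][145:270,190:340],'crop1',5)if 0 else save(c['img'][148:248,190:335],'crop1',5.5)
P=cloud(c)
def pr(u,v): return P[int(v/1.5),int(u/1.5)].round(3)
for n,q in dict(table=(340,370),lid=(440,290),lidfront=(400,318),lidback=(420,245),neck=(305,330),coupon=(518,362),button=(415,333)).items(): print(n,pr(*q))
for n in ('top','scene'):
    Q=cloud(load(n)).reshape(-1,3)
    m=(Q[:,2]>.1)&(Q[:,2]<.25)&(Q[:,0]>.45)&(Q[:,0]<.9)&(abs(Q[:,1])<.28)
    L=Q[m]
    best=None;rng=np.random.default_rng(0)
    for i in range(400):
        a,b,d=L[rng.choice(len(L),3,False)];nn=np.cross(b-a,d-a);l=np.linalg.norm(nn)
        if l<1e-4: continue
        nn/=l
        if abs(nn[2])<.8: continue
        k=abs((L-a)@nn)<.003
        if best is None or k.sum()>best.sum(): best=k
    I=L[best];ce=I.mean(0);U,S,V=np.linalg.svd(I-ce);nn=V[2]*np.sign(V[2,2])
    print(n,len(I),ce.round(4),nn.round(4),'tilt',np.arccos(nn[2]),'front dir yaw(-x) from tilt',np.arctan2(nn[1],nn[0]))
    # in-plane rect
    ex=np.array([nn[0],nn[1],0]);ex/=np.linalg.norm(ex);ey=np.cross([0,0,1],ex);ev=np.cross(nn,np.cross(ex,nn))
    r=cv2.minAreaRect(np.c_[I@ey, I@(ex-nn*(ex@nn))/np.sqrt(1-(ex@nn)**2)].astype(np.float32));print(r)
    box=cv2.boxPoints(cv2.minAreaRect(I[:,:2].astype(np.float32)));print(box.round(4).tolist())
Q=P.reshape(-1,3)
m=(Q[:,2]>.006)&(Q[:,2]<.06)&(Q[:,0]>.5)&(Q[:,0]<.85)&(Q[:,1]>.1)&(Q[:,1]<.24)
X=Q[m];ii=np.argwhere(m.reshape(384,512));print(len(X));
E
```

```text
table [0.364 0.076 0.002]
lid [ 0.536 -0.131  0.156]
lidfront [ 0.476 -0.051  0.167]
lidback [ 0.631 -0.091  0.129]
neck [0.449 0.155 0.018]
coupon [ 0.392 -0.324  0.005]
button [ 0.448 -0.081  0.164]
top 3607 [ 0.5523 -0.088   0.1511] [0.2003 0.0049 0.9797] tilt 0.20174565261153576 front dir yaw(-x) from tilt 0.02439901344765732
((-0.09979882836341858, 0.5167633295059204), (0.19478879868984222, 0.22954435646533966), 89.82035827636719)
[[0.4620000123977661, 0.02590000070631504], [0.4684999883174896, -0.20360000431537628], [0.6585999727249146, -0.19820000231266022], [0.6521000266075134, 0.031300000846385956]]
scene 1570 [ 0.5476 -0.074   0.1501] [0.2013 0.0059 0.9795] tilt 0.20275808974804765 front dir yaw(-x) from tilt 0.029239778193137694
((-0.09734264016151428, 0.5160387754440308), (0.19583256542682648, 0.2348543107509613), 89.39190673828125)
[[0.4593999981880188, 0.032600000500679016], [0.4684000015258789, -0.20190000534057617], [0.6603000164031982, -0.19460000097751617], [0.6513000130653381, 0.039900001138448715]]
536
```

View pics/crop1.png

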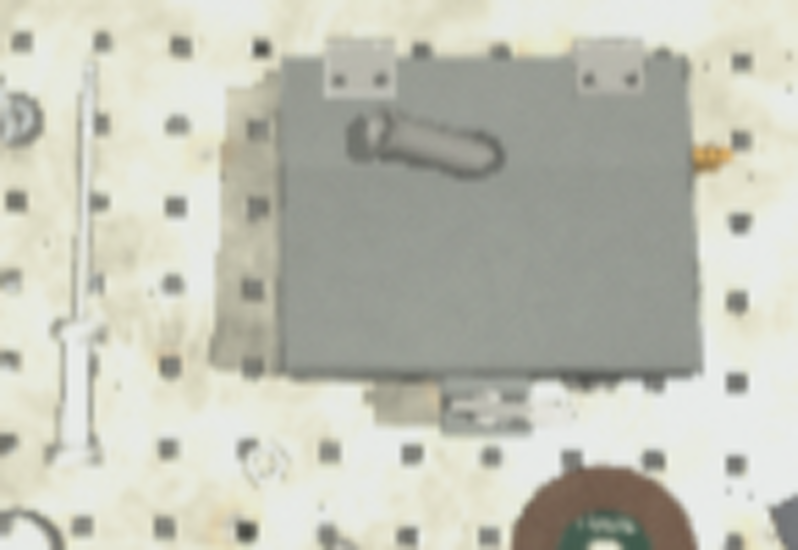

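```bash
cat >> h.py <<'E'
def crop(x,y,s,u0,v0): return [(x+.5)/s-.5+u0,(y+.5)/s-.5+v0]
E
python3 - <<'E'
from h import *
c=load('top');f=lambda x,y:crop(x,y,5.5,190,148)
names=['FL','FR','BL','BR','button','butL','butR','mouth','hexend','collar','neck','tip','nut']
px=[(283,374),(700,375),(280,60),(687,58),(487,407),(447,407),(530,407),(370,137),(75,456),(79,328),(77,390),(90,60),(264,462)]
z=[.166,.166,.130,.130,.163,.163,.163,.18,.028,.028,.022,.014,.013]
W=atz(c,[f(*p) for p in px],z)
for n,w in zip(names,W):print(n,w.round(4))
print('yaws',np.arctan2(*(W[0]-W[1])[[0,1]]),np.arctan2(*(W[2]-W[3])[[0,1]]))
d=W[11]-W[8];print('rod yaw',np.arctan2(d[1],d[0]),np.linalg.norm(d[:2]))
# depth-based rod points
P=cloud(c).reshape(-1,3)
m=(P[:,2]>.008)&(P[:,2]<.05)&(P[:,0]>.39)&(P[:,0]<.52)&(abs(P[:,1]-.152)<.03);X=P[m]
print(len(X),X.mean(0).round(4),X.min(0),X.max(0)); 
m=(P[:,2]<.004)&(P[:,2]>-.01)&(P[:,0]>.3)&(P[:,0]<.7)&(abs(P[:,1])<.3);print('tablez',np.median(P[m,2]))
E
```

```text
FL [0.4634 0.023  0.166 ]
FR [ 0.4695 -0.2018  0.166 ]
BL [0.6408 0.0315 0.13  ]
BR [ 0.6486 -0.1975  0.13  ]
button [ 0.4489 -0.0877  0.163 ]
butL [ 0.4483 -0.0661  0.163 ]
butR [ 0.4496 -0.1109  0.163 ]
mouth [ 0.5917 -0.0202  0.18  ]
hexend [0.4138 0.1513 0.028 ]
collar [0.491  0.1519 0.028 ]
neck [0.4536 0.1524 0.022 ]
tip [0.6576 0.1535 0.014 ]
nut [0.4133 0.0379 0.013 ]
yaws -0.027172889812612715 -0.03397728016565365
rod yaw 0.009042020701127118 0.2438024310759005
187 [0.4543 0.152  0.0222] [0.40829637 0.13677017 0.00810336] [0.51907438 0.16704324 0.03235141]
tablez -0.00033902383588722574
```

{"api": "drive_tool", "payload": {
  "plan": [
    [0,[0,0,-37],0],
    [0,[0,0,-37],0],
    [0,[0,0,-36],0],
    [0,[24,-30,0],0],
    [0,[24,-30,0],0],
    [0,[24,-30,0],0],
    [0,[24,-30,0],0],
    [0,[24,-30,0],0],
    [0,[24,-30,0],0],
    [0,[24,-30,0],0],
    [0,[24,-30,0],0],
    [0,[24,-30,0],0]
  ]
}}

```text
clock: 1.1
ee_pos: [0.3281, -0.3804, 0.3017]
tcp_rot: [-0.0, 0.991, 0.132, -0.0]
contact_force: [0.5, 0.0, -0.0]
finger_gap: -0.0002
gripper_force: 0.0
```

{"api": "drive_tool", "payload": {
  "plan": [
    [0,[24,-30,0],0],
    [0,[24,-30,0],0],
    [0,[24,-30,0],0],
    [0,[24,-30,0],0],
    [0,[24,-30,0],0],
    [0,[24,-30,0],0],
    [0,[24,-30,0],0],
    [0,[20,-25,0],0],
    [0,[0,0,0],0],
    [0,[0,0,0],0]
  ]
}}

```text
clock: 1.93
ee_pos: [0.4479, -0.1045, 0.3017]
tcp_rot: [-0.0, 0.991, 0.135, -0.0]
contact_force: [0.7, -1.4, 0.6]
finger_gap: -0.0002
gripper_force: 0.0
```

```bash
python3 - <<'E'
from h import *
c=shot('wrist'); save(c['img'],'w1',1.5)
p,M,t=ray(c,[[0,0]]);print('cam pos',-M.T@t)
O=np.array([.551,-.0863]);
def tw(x,y,z,psi=.028): return [O[0]+x*np.cos(psi)-y*np.sin(psi),O[1]+x*np.sin(psi)+y*np.cos(psi),z]
print('fin ends pred',proj(c,[tw(-.108,-.022,.163),tw(-.108,.022,.163),tw(-.083,-.113,.166),tw(-.083,.113,.166)])*1.5)
E
```

```text
cam pos [ 0.51537409 -0.08749903  0.48334833]
fin ends pred [[385.53177739 269.9938224 ]
 [322.75595786 254.89393553]
 [524.26348993 267.57926578]
 [194.35189362 186.75502543]]
```

View pics/w1.png

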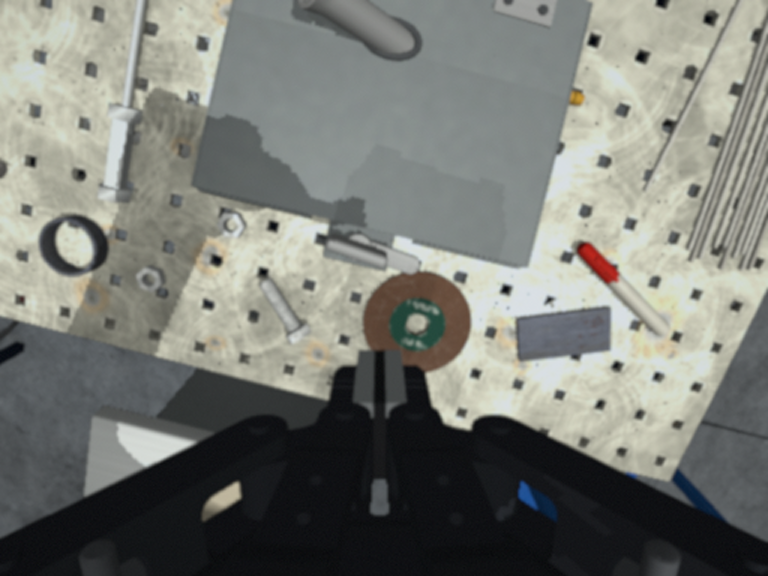

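```bash
python3 - <<'E'
from h import *
c=load('wrist'); save(c['img'][140:190,195:295],'w1c',8)
P=cloud(c)
for v in range(156,178,3): print([tuple(P[v,u].round(3)) for u in (225,235,245)])
E
```

```text
[(np.float64(0.453), np.float64(-0.072), np.float64(0.127)), (np.float64(0.457), np.float64(-0.083), np.float64(0.134)), (np.float64(0.458), np.float64(-0.094), np.float64(0.125))]
[(np.float64(0.455), np.float64(-0.074), np.float64(0.155)), (np.float64(0.455), np.float64(-0.084), np.float64(0.14)), (np.float64(0.457), np.float64(-0.094), np.float64(0.139))]
[(np.float64(0.453), np.float64(-0.075), np.float64(0.163)), (np.float64(0.454), np.float64(-0.085), np.float64(0.153)), (np.float64(0.454), np.float64(-0.095), np.float64(0.139))]
[(np.float64(0.45), np.float64(-0.076), np.float64(0.162)), (np.float64(0.452), np.float64(-0.086), np.float64(0.161)), (np.float64(0.453), np.float64(-0.096), np.float64(0.15))]
[(np.float64(0.447), np.float64(-0.076), np.float64(0.161)), (np.float64(0.45), np.float64(-0.086), np.float64(0.162)), (np.float64(0.452), np.float64(-0.096), np.float64(0.162))]
[(np.float64(0.436), np.float64(-0.076), np.float64(0.127)), (np.float64(0.447), np.float64(-0.087), np.float64(0.163)), (np.float64(0.449), np.float64(-0.097), np.float64(0.163))]
[(np.float64(0.403), np.float64(-0.073), np.float64(0.001)), (np.float64(nan), np.float64(nan), np.float64(nan)), (np.float64(0.447), np.float64(-0.098), np.float64(0.163))]
[(np.float64(0.399), np.float64(-0.074), np.float64(-0.0)), (np.float64(0.403), np.float64(-0.089), np.float64(-0.0)), (np.float64(0.435), np.float64(-0.1), np.float64(0.127))]
```

View pics/w1c.png

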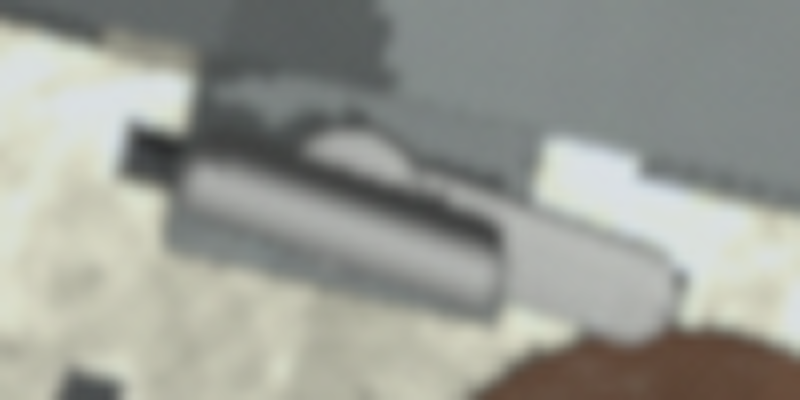

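```bash
python3 - <<'E'
from h import *
c=load('wrist');f=lambda x,y:crop(x,y,8,195,140)
print(atz(c,[f(343,232),f(183,190),f(503,275)],[.163]*3),atz(c,[f(655,290)],[.142]))
P=cloud(c);m=(P[...,2]>.159)&(P[...,2]<.167)&(P[...,0]<.462)&(P[...,0]>.43)&(abs(P[...,1]+.087)<.04)
X=P[m];print(len(X),X.mean(0),X.min(0),X.max(0),np.polyfit(X[:,1],X[:,0],1))
E
```

```text
[[ 0.44984637 -0.08887352  0.163     ]
 [ 0.44968044 -0.06793599  0.163     ]
 [ 0.44989581 -0.11000858  0.163     ]] [[ 0.44912947 -0.13203461  0.142     ]]
361 [ 0.44961554 -0.08857016  0.16220575] [ 0.44410027 -0.11020874  0.15901336] [ 0.45480856 -0.06706069  0.16458776] [0.06419112 0.45530096]
```

{"api": "drive_tool", "payload": {
  "plan": [
    [0,[26,-33,0],0],
    [0,[26,-32,0],0],
    [0,[0,0,40],0],
    [0,[0,0,40],0],
    [0,[0,0,40],0],
    [0,[0,0,12],0],
    [0,[0,0,10],0],
    [0,[0,0,10],0],
    [0,[0,0,10],0],
    [0,[0,0,6],0],
    [0,[0,0,4],0],
    [0,[0,0,0],0]
  ]
}}

```text
clock: 2.98
ee_pos: [0.4806, -0.0302, 0.1296]
tcp_rot: [0.0, 0.991, 0.132, -0.0]
contact_force: [0.0, -0.0, 1.6]
finger_gap: 0.0001
gripper_force: 0.0
```

{"api": "drive_tool", "payload": {
  "plan": [
    [0,[0,0,1.5],0],
    [0,[0,0,1.5],0],
    [0,[0,0,0],0]
  ]
}}

```text
clock: 3.23
ee_pos: [0.4808, -0.0301, 0.1272]
tcp_rot: [0.0, 0.991, 0.132, 0.0]
contact_force: [0.9, -0.3, 0.8]
finger_gap: 0.0002
gripper_force: 0.6
```

{"api": "drive_tool", "payload": {
  "plan": [
    [0,[0,0,1.5],0],
    [0,[0,0,1.5],0],
    [0,[0,0,0],0]
  ]
}}

```text
clock: 3.48
ee_pos: [0.4805, -0.0301, 0.1238]
tcp_rot: [0.0, 0.991, 0.133, -0.0]
contact_force: [0.3, 0.1, 1.6]
finger_gap: 0.0003
gripper_force: 0.7
```

```bash
python3 - <<'E'
from h import *
c=shot('wrist');shot('scene');P=cloud(load('scene')).reshape(-1,3)
m=(P[:,2]>.11)&(P[:,2]<.2)&(P[:,0]>.49)&(P[:,0]<.63)&(P[:,1]>-.19)&(P[:,1]<-.06);X=P[m]
A=np.c_[X[:,:2],np.ones(len(X))];k=np.linalg.lstsq(A,X[:,2],rcond=None)[0]
for i in range(5):
    r=abs(A@k-X[:,2])<.003;k=np.linalg.lstsq(A[r],X[r,2],rcond=None)[0]
print(k,r.sum(),len(X),'z at front',k@[.465,-.09,1],'z at back',k@[.64,-.09,1])
c=load('scene');save(c['img'][130:250,200:350],'s1',5)
E
```

```text
[-0.18754965 -0.00564043  0.24994486] 330 345 z at front 0.1632419123738857 z at back 0.13042072405371324
```

View pics/s1.png

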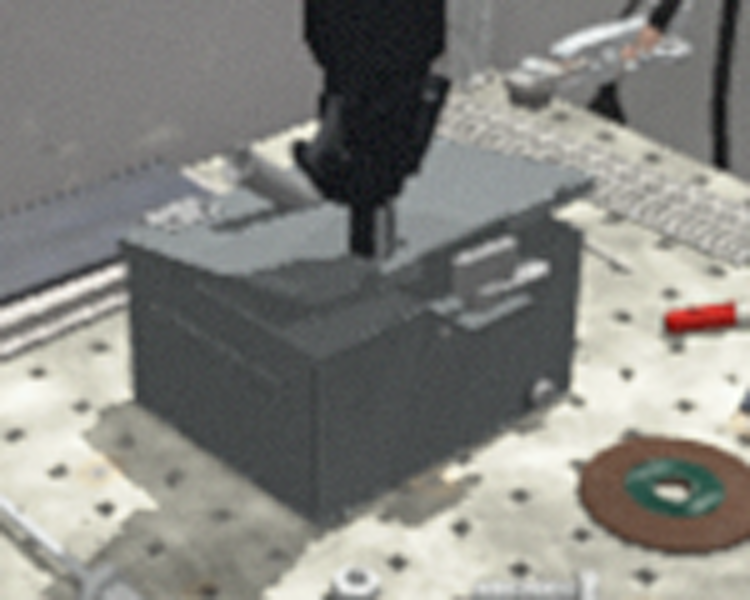

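```bash
python3 - <<'E'
from h import *
s=manip.get_state();print(s['ee_pos'],s['joints'],s['contact_force'],s['effort'])
c=load('scene')
for z in (.124,.14,.16,.2): print(z,(proj(c,[[.4805,-.0301,z]])-[200,130])*5)
P=cloud(c)
for y in (215,225,235,245,250,255,260): print(y,[tuple(P[130+y//5,200+x//5].round(3).tolist()) for x in (360,372,384)])
w=load('wrist');save(w['img'][100:384],'w2',1.5)
E
```

```text
[ 0.48050044 -0.03007273  0.1238259 ] [ 0.16447707  0.42878424 -0.29651357  2.1998979   0.23767673  0.54217165
 -1.616048  ] [-0.16508441  0.05938193  1.04965726] [-4.46046016e-02 -5.31174159e+01 -1.98540241e+00 -1.61005962e+01
  3.28053930e-02 -1.67984515e-01 -8.23913142e-03]
0.124 [[368.25766087 314.33555028]]
0.14 [[368.72623008 290.330258  ]]
0.16 [[369.32121351 259.81654631]]
0.2 [[370.54307902 197.04010672]]
215 [(0.474, -0.017, 0.196), (0.473, -0.023, 0.195), (0.47, -0.028, 0.194)]
225 [(0.472, -0.015, 0.191), (0.471, -0.021, 0.19), (0.469, -0.027, 0.189)]
235 [(0.472, -0.016, 0.185), (0.473, -0.024, 0.181), (0.469, -0.028, 0.182)]
245 [(0.472, -0.015, 0.179), (0.47, -0.021, 0.177), (0.466, -0.025, 0.178)]
250 [(0.471, -0.015, 0.176), (0.472, -0.023, 0.172), (0.469, -0.028, 0.172)]
255 [(0.473, -0.016, 0.172), (0.472, -0.023, 0.169), (0.471, -0.029, 0.168)]
260 [(0.478, -0.021, 0.164), (0.474, -0.025, 0.165), (0.466, -0.025, 0.168)]
```

View pics/w2.png

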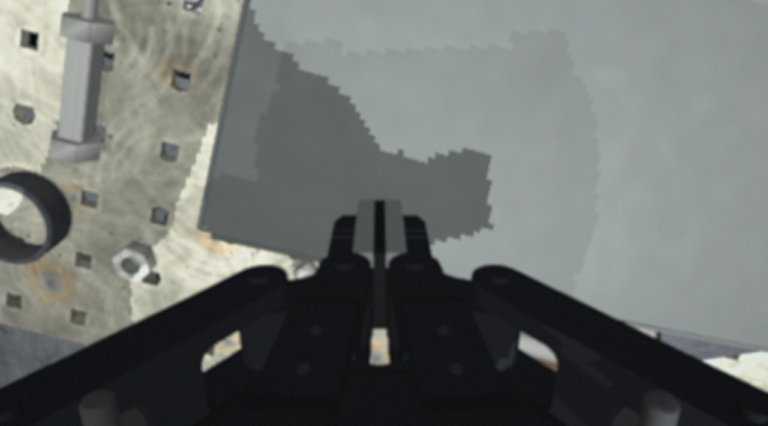

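```bash
python3 - <<'E'
from h import *
s=manip.get_state();print(s['clock'])
w=shot('wrist');P=cloud(w);print('clock',manip.get_state()['clock'])
p,M,t=ray(w,[[0,0]]);print('cam',-M.T@t)
x=s['ee_pos'];Rm=R.from_quat(np.roll(s['tcp_rot'],-1)).as_matrix()
for d in (0,.019,.04): print(d,proj(w,[x-Rm[:,2]*d])*1.5-[0,150])
for u,v in ((365,205),(365,240),(395,205),(395,240),(420,190)): print(u,v,P[int((v+150)/1.5),int(u/1.5)])
E
```

```text
3.5833
clock 3.6333
cam [ 0.54797803 -0.01328591  0.30552915]
0 [[375.93267568 184.51147441]]
0.019 [[375.53473254 203.11680296]]
0.04 [[374.98719885 228.73740029]]
365 205 [ 0.4905448  -0.02410861  0.16985905]
365 240 [ 0.49165049 -0.02461313  0.19509741]
395 205 [ 0.4933324  -0.03281123  0.17078776]
395 240 [ 0.4934701  -0.03204224  0.19471034]
420 190 [ 0.49575666 -0.04116503  0.15877726]
```

{"api": "drive_tool", "payload": {
  "plan": [
    [0,[0,0,4],0],
    [0,[0,0,4],0],
    [0,[0,0,4],0],
    [0,[0,0,4],0],
    [0,[0,0,0],0]
  ]
}}

```text
clock: 4.05
ee_pos: [0.4802, -0.0301, 0.1069]
tcp_rot: [-0.0, 0.991, 0.133, -0.001]
contact_force: [0.5, -0.1, -0.3]
finger_gap: 0.0001
gripper_force: 0.0
```

```bash
cat >> h.py <<'E'
def lidfit():
    P=cloud(shot('scene')).reshape(-1,3)
    m=(P[:,2]>.11)&(P[:,2]<.2)&(P[:,0]>.49)&(P[:,0]<.63)&(P[:,1]>-.19)&(P[:,1]<-.06);X=P[m]
    A=np.c_[X[:,:2],np.ones(len(X))];k=np.linalg.lstsq(A,X[:,2],rcond=None)[0]
    for i in range(5):
        r=abs(A@k-X[:,2])<.003;k=np.linalg.lstsq(A[r],X[r,2],rcond=None)[0]
    return k
E
python3 - <<'E'
from h import *
k=lidfit();print(k, k@[.4805,-.03,1])
print(manip.get_state()['contact_force'])
E
```

```text
[-0.09016183 -0.00130404  0.18706571] 0.14378207513409783
[ 0.55964175  0.3757518  -0.59802009]
```

{"api": "drive_tool", "payload": {
  "plan": [
    [0,[0,0,5],0],
    [0,[0,0,4],0],
    [0,[0,0,3],0],
    [0,[0,0,2],0],
    [0,[0,0,0],0],
    [0,[0,0,0],0]
  ]
}}

```text
clock: 4.6
ee_pos: [0.4807, -0.0301, 0.0937]
tcp_rot: [-0.0, 0.991, 0.133, 0.0]
contact_force: [0.1, -0.0, 1.2]
finger_gap: -0.0003
gripper_force: 0.0
```

```bash
python3 - <<'E'
from h import *
k=lidfit();print(k, k@[.4805,-.03,1])
print(manip.get_state()['contact_force'])
E
```

```text
[-0.0102059   0.00078684  0.13546952] 0.13054198483399876
[ 0.81880836  0.51018355 -0.07112075]
```

Nearly shut; press until the force shows the stop.

{"api": "drive_tool", "payload": {
  "plan": [
    [0,[0,0,1.5],0],
    [0,[0,0,1.5],0],
    [0,[0,0,0],0],
    [0,[0,0,0],0]
  ]
}}

```text
clock: 4.98
ee_pos: [0.4805, -0.0301, 0.0908]
tcp_rot: [-0.0, 0.991, 0.132, -0.0]
contact_force: [0.2, 0.2, -0.2]
finger_gap: -0.0003
gripper_force: 0.0
```

{"api": "drive_tool", "payload": {
  "plan": [
    [0,[0,0,1],0],
    [0,[0,0,1],0],
    [0,[0,0,0],0]
  ]
}}

```text
clock: 5.23
ee_pos: [0.4807, -0.0302, 0.0903]
tcp_rot: [0.0, 0.991, 0.132, 0.0]
contact_force: [-5.9, -0.2, 25.4]
finger_gap: 0.0
gripper_force: 12.5
```

```bash
python3 - <<'E'
from h import *
k=lidfit();print(k, k@[.4805,-.03,1])
s=manip.get_state();print(s['contact_force'],s['ee_pos'],s['effort'])
E
```

```text
[0.00161051 0.00125699 0.12753938] 0.12827551857442918
[-5.33162488e+00  2.44166772e-02  2.45920515e+01] [ 0.48068511 -0.03013954  0.09034508] [-1.71944238e-01 -4.44633937e+01 -1.02706477e+00 -1.28317648e+01
  2.84291999e-01 -1.66582938e+00 -8.04078853e-03]
```

{"api": "drive_tool", "payload": {
  "plan": [
    [0,[0,0,-35],0],
    [0.4,[0,0,-35],0],
    [0.4,[-23,24,0],0],
    [0.4,[-22,24,0],0],
    [0.4,[0,0,0],-0.119],
    [0.4,[0,0,0],-0.119],
    [0.4,[0,0,0],-0.119],
    [0.4,[0,0,0],-0.119],
    [0.4,[0,0,0],-0.119],
    [0.4,[0,0,0],-0.119],
    [0.4,[0,0,0],-0.119],
    [0.4,[0,0,0],-0.119]
  ]
}}

```text
clock: 6.28
ee_pos: [0.4496, -0.0883, 0.1589]
tcp_rot: [0.0, 0.819, 0.574, -0.0]
contact_force: [-0.1, 0.2, -0.4]
finger_gap: 0.0341
gripper_force: 0.0
```

{"api": "drive_tool", "payload": {
  "plan": [
    [0.4,[0,0,0],-0.119],
    [0.4,[0,0,0],-0.119],
    [0.4,[0,0,0],-0.119],
    [0.4,[0,0,0],0],
    [0.4,[0,0,0],0]
  ]
}}

```text
clock: 6.7
ee_pos: [0.4496, -0.0884, 0.1587]
tcp_rot: [-0.0, 0.707, 0.707, -0.0]
contact_force: [-0.2, -0.7, -0.4]
finger_gap: 0.0343
gripper_force: 0.0
```

```bash
python3 - <<'E'
from h import *
w=shot('wrist');P=cloud(w);s=manip.get_state();print(s['ee_pos'],s['tcp_rot'],s['finger_gap'],s['contact_force'])
m=(P[...,2]>.158)&(P[...,2]<.168)&(P[...,0]<.462)&(P[...,0]>.43)&(abs(P[...,1]+.087)<.04)
X=P[m];print(len(X));print(X.mean(0),X.min(0),X.max(0),np.polyfit(X[:,1],X[:,0],1)) if len(X)else 0
print('lid',lidfit())
save(w['img'],'w3',1.5)
E
```

```text
[ 0.44960016 -0.08835558  0.15878374] [-1.40510163e-04  7.07262173e-01  7.06951341e-01 -1.75951739e-05] 0.03420445558151322 [-0.42453748  0.12806704  0.10020738]
1009
[ 0.44947832 -0.08747761  0.16200662] [ 0.44390606 -0.11024652  0.15807288] [ 0.4548414  -0.06696253  0.16436917] [0.06781446 0.45541057]
lid [-0.00022663  0.00311388  0.12885126]
```

View pics/w3.png

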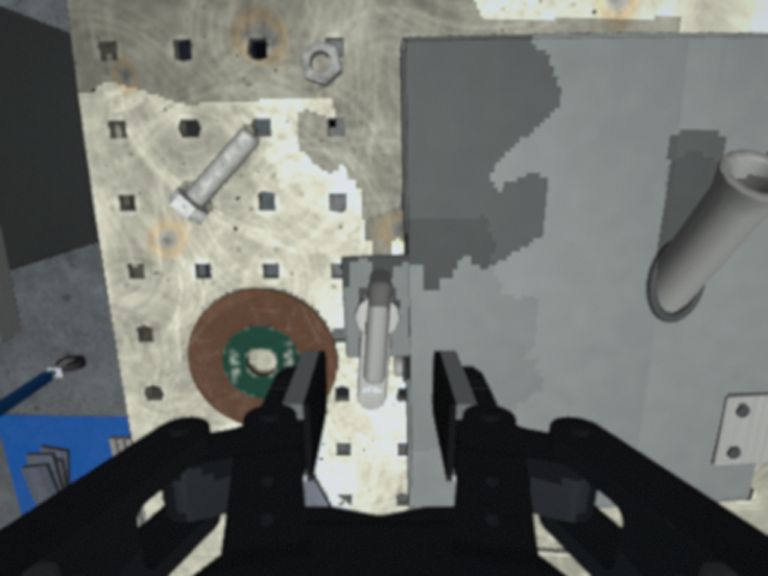

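{"api": "drive_tool", "payload": {
  "plan": [
    [0.4,[0,0,20],0.066],
    [0.4,[0,0,20],0],
    [0.4,[0,0,10],0],
    [0.4,[0,0,6],0],
    [0,[0,0,0],0],
    [0,[0,0,0],0],
    [0,[0,0,0],0],
    [0,[0,0,0],0]
  ]
}}

```text
clock: 7.47
ee_pos: [0.4487, -0.088, 0.1032]
tcp_rot: [-0.0, 0.729, 0.685, -0.001]
contact_force: [-5.4, 2.8, 0.5]
finger_gap: 0.0077
gripper_force: 59.5
```

{"api": "drive_tool", "payload": {
  "plan": [
    [0,[0,0,0],-0.115],
    [0,[0,0,0],-0.115],
    [0,[0,0,0],-0.115],
    [0,[0,0,0],-0.115],
    [0,[0,0,0],-0.115],
    [0,[0,0,0],-0.115],
    [0,[0,0,0],-0.115],
    [0,[0,0,0],-0.115],
    [0,[0,0,0],-0.115],
    [0,[0,0,0],-0.115],
    [0,[0,0,0],-0.115],
    [0,[0,0,0],-0.115]
  ]
}}

```text
clock: 8.47
ee_pos: [0.4487, -0.0879, 0.1033]
tcp_rot: [-0.001, 0.123, 0.992, -0.0]
contact_force: [-6.2, 4.4, 0.1]
finger_gap: 0.0077
gripper_force: 59.5
```

{"api": "drive_tool", "payload": {
  "plan": [
    [0,[0,0,0],-0.115],
    [0,[0,0,0],-0.115],
    [0,[0,0,0],0],
    [0,[0,0,0],0]
  ]
}}

```text
clock: 8.8
ee_pos: [0.4486, -0.0879, 0.1032]
tcp_rot: [-0.001, 0.011, 1.0, 0.0]
contact_force: [-6.3, 3.7, 3.4]
finger_gap: 0.0076
gripper_force: 60.1
```

```bash
python3 - <<'E'
from h import *
s=manip.get_state();print(s['torque'],s['contact_force'],s['tcp_rot'],s['joints'],2*np.arctan2(s['tcp_rot'][2],s['tcp_rot'][1]))
E
```

```text
[0.84904689 1.31295466 0.05790788] [-6.34635049  3.68484517  3.4344691 ] [-6.31171476e-04  1.12144810e-02  9.99936890e-01  2.31024496e-04] [ 0.77908927  0.61945039 -1.02545675  2.24032508  0.83081666  0.73606633
  0.71456173] 3.1191632163049032
```

{"api": "drive_tool", "payload": {
  "plan": [
    [0,[0,0,0],-0.05],
    [0,[0,0,0],-0.03],
    [0,[0,0,0],0],
    [0,[0,0,0],0]
  ]
}}

```text
clock: 9.13
ee_pos: [0.4486, -0.0879, 0.1032]
tcp_rot: [-0.001, -0.028, 1.0, 0.0]
contact_force: [-6.2, 4.0, 2.2]
finger_gap: 0.0077
gripper_force: 60.2
```

```bash
python3 - <<'E'
from h import *
s=manip.get_state();print(s['torque'],s['contact_force'],2*np.arctan2(s['tcp_rot'][2],s['tcp_rot'][1]))
E
```

```text
[ 0.91075787  1.31085153 -0.50388475] [-6.1500017   3.95524299  2.1536698 ] 3.197193588139102
```

{"api": "drive_tool", "payload": {
  "plan": [
    [0.4,[0,0,0],0],
    [0.4,[0,0,0],0],
    [0.4,[0,0,-30],0],
    [0.5,[0,0,-40],0],
    [0.5,[-2,34,-30],0],
    [0.5,[-3,34,0],0],
    [0.5,[-3,34,0],0],
    [0.5,[-2,34,0],0],
    [0.5,[-3,34,0],0],
    [0.5,[-3,34,0],0],
    [0.5,[-2,35,0],0.046],
    [0.5,[0,0,0],0]
  ]
}}

```text
clock: 10.13
ee_pos: [0.4544, 0.157, 0.2023]
tcp_rot: [0.002, -0.008, 1.0, 0.003]
contact_force: [0.0, 0.4, 0.5]
finger_gap: 0.0425
gripper_force: 0.0
```

```bash
python3 - <<'E'
from h import *
w=shot('wrist');P=cloud(w);s=manip.get_state();print(s['ee_pos'],2*np.arctan2(s['tcp_rot'][2],s['tcp_rot'][1]),s['finger_gap'],s['contact_force'])
m=(P[...,2]>.017)&(P[...,2]<.034)&(P[...,0]<.5)&(P[...,0]>.40)&(abs(P[...,1]-.152)<.025)
X=P[m];print(len(X))
if len(X):
  print(X.mean(0),X.min(0),X.max(0))
  for lo in np.arange(.40,.5,.008):
    k=(X[:,0]>=lo)&(X[:,0]<lo+.008)
    if k.sum()>3: print(lo.round(3),k.sum(),X[k,1].min().round(4),X[k,1].max().round(4),np.median(X[k,2]).round(4))
print('lid',lidfit())
t=shot('top');save(t['img'][150:230,220:340],'t2',6.5)
Q=cloud(t);print('tongue/fin pts');m=(Q[...,2]>.157)&(Q[...,2]<.17)&(Q[...,0]<.49)&(Q[...,0]>.41)&(abs(Q[...,1]+.087)<.04);print(m.sum(),Q[m].mean(0),Q[m].min(0),Q[m].max(0),np.polyfit(Q[m][:,0],Q[m][:,1],1))
E
```

```text
[0.45429424 0.15324968 0.20159723] 3.158877201815084 0.04238189770910963 [-1.06106674 -1.32935732 -0.71600402]
1320
[0.45210773 0.15379914 0.02326058] [0.4089159  0.13898576 0.01700517] [0.49717918 0.16834986 0.03002622]
0.408 170 0.139 0.1682 0.0271
0.416 149 0.139 0.1683 0.0256
0.424 104 0.1459 0.1618 0.0216
0.432 100 0.146 0.1619 0.0217
0.44 98 0.1461 0.161 0.0218
0.448 96 0.1461 0.1612 0.0219
0.456 91 0.1462 0.1613 0.0218
0.464 91 0.1463 0.1615 0.0218
0.472 98 0.1463 0.1616 0.0216
0.48 148 0.1405 0.1678 0.0225
0.488 155 0.1393 0.1679 0.0273
0.496 20 0.1405 0.168 0.0267
lid [9.89677558e-05 1.91633098e-03 1.28476296e-01]
tongue/fin pts
42 [ 0.44758725 -0.09007888  0.16260432] [ 0.42699291 -0.0940002   0.15747972] [ 0.46856256 -0.08687674  0.16697324] [ 0.02567571 -0.101571  ]
```

View pics/t2.png

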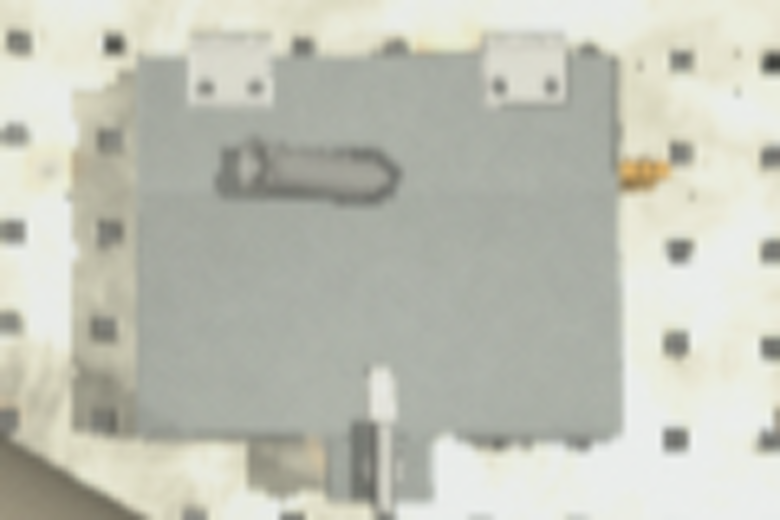

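{"api": "drive_tool", "payload": {
  "plan": [
    [0.5,[1,0.5,40],0.01],
    [0.5,[0,0,40],0],
    [0.5,[0,0,40],0],
    [0.5,[0,0,40],0],
    [0.5,[0,0,35],0],
    [0.5,[0,0,20],0],
    [0.5,[0,0,10],0],
    [0.5,[0,0,5],0],
    [0.5,[0,0,3],0],
    [0.5,[0,0,0],0]
  ]
}}

```text
clock: 11.12
ee_pos: [0.4534, 0.1482, -0.0326]
tcp_rot: [0.0, 0.0, 1.0, -0.0]
contact_force: [0.7, -0.0, 0.2]
finger_gap: 0.0426
gripper_force: 0.0
```

```bash
python3 - <<'E'
from h import *
c=load('top');f=lambda x,y:crop(x,y,6.5,220,150)
print(atz(c,[f(243,171),f(217,171),f(400,175)],[.17,.17,.13]))
Q=cloud(c);m=(Q[...,2]>.134)&(Q[...,2]<.2)&(Q[...,0]<.64)&(Q[...,0]>.55)&(abs(Q[...,1]+.04)<.06);X=Q[m]
for lo in np.arange(X[:,1].min(),X[:,1].max(),.006):
    k=(X[:,1]>=lo)&(X[:,1]<lo+.006)
    if k.sum()>2:print(lo.round(3),k.sum(),X[k,0].min().round(4),X[k,0].max().round(4),X[k,2].max().round(4))
s=manip.get_state();print(s['ee_pos'],s['contact_force'],s['finger_gap'])
E
```

```text
[[ 0.58290131 -0.02082058  0.17      ]
 [ 0.58255272 -0.00889861  0.17      ]
 [ 0.58835971 -0.09557554  0.13      ]]
-0.099 4 0.5554 0.6327 0.1354
-0.093 4 0.5674 0.5859 0.1364
-0.087 10 0.555 0.6351 0.137
-0.081 13 0.5733 0.5981 0.1427
-0.075 17 0.567 0.6134 0.1506
-0.069 16 0.5515 0.5931 0.1546
-0.063 20 0.5512 0.6162 0.1618
-0.057 16 0.5742 0.6034 0.1639
-0.051 16 0.5508 0.6095 0.1704
-0.045 12 0.5749 0.6157 0.1754
-0.039 16 0.5738 0.634 0.1812
-0.033 22 0.5733 0.6393 0.1799
-0.027 21 0.5737 0.6339 0.1693
-0.021 5 0.5806 0.6211 0.1623
-0.015 4 0.6087 0.6365 0.1369
-0.009 8 0.5526 0.6394 0.1357
-0.003 9 0.5524 0.6331 0.1376
0.003 3 0.5864 0.633 0.1346
0.009 4 0.5675 0.6358 0.1352
0.015 4 0.5828 0.6075 0.1362
[ 0.45344217  0.14815644 -0.03260685] [ 0.67182306 -0.04535793  0.18775571] 0.04257292500574807
```

{"api": "drive_tool", "payload": {
  "plan": [
    [0.5,[0,5,1],0],
    [0.5,[0,0,1.5],0],
    [0.5,[0,0,0],0]
  ]
}}

```text
clock: 11.37
ee_pos: [0.4536, 0.1545, -0.0345]
tcp_rot: [0.001, -0.001, 1.0, 0.0]
contact_force: [-0.4, -0.1, -0.5]
finger_gap: 0.0427
gripper_force: 0.0
```

```bash
python3 - <<'E'
from h import *
s=manip.get_state();print(s['ee_pos'],s['tcp_rot'],s['contact_force'],s['finger_gap'],s['joints'])
w=shot('wrist');P=cloud(w)
# rod hexes seen, finger inner surfaces: print z<.12 points near neck band
m=(abs(P[...,0]-.4535)<.004)&(P[...,2]>.0)&(P[...,2]<.1)&(abs(P[...,1]-.15)<.06)
X=P[m];
for lo in np.arange(.10,.20,.006):
    k=(X[:,1]>=lo)&(X[:,1]<lo+.006)
    if k.sum(): print(lo.round(3),k.sum(),X[k,2].min().round(4),X[k,2].max().round(4))
E
```

```text
[ 0.45359959  0.15448135 -0.03454344] [ 6.35798198e-04 -5.58822646e-04  9.99999581e-01  3.48293954e-04] [-0.36539573 -0.12591893 -0.52812506] 0.04271465939130081 [ 0.01143293  0.80537632 -0.67647625  2.28152129  1.23641949  0.49826194
 -0.11771165]
0.1 689 0.0 0.0877
0.106 535 0.0 0.0829
0.112 441 0.0 0.0629
0.118 8 0.0 0.0613
0.13 398 0.0 0.0501
0.136 33 0.0 0.0009
0.142 100 0.0 0.0228
0.148 232 0.0202 0.0232
0.154 219 0.0204 0.0232
0.16 85 0.0 0.0225
0.166 31 0.0 0.0007
0.172 393 0.0 0.0486
0.184 106 0.0 0.0611
0.19 482 0.0 0.0635
0.196 847 0.0 0.0868
```

{"api": "drive_tool", "payload": {
  "plan": [
    [0,[0,0,0],0],
    [0,[0,0,0],0],
    [0,[0,0,0],0],
    [0,[0,0,0],0],
    [0,[0,0,0],0]
  ]
}}

```text
clock: 11.83
ee_pos: [0.4532, 0.1542, -0.0347]
tcp_rot: [0.0, -0.001, 1.0, -0.0]
contact_force: [0.1, -0.2, 6.3]
finger_gap: 0.0145
gripper_force: 58.8
```

{"api": "drive_tool", "payload": {
  "plan": [
    [0,[0,0,-20],0],
    [0,[0,0,-40],0],
    [0,[0,0,-40],0],
    [0,[0,0,-40],0],
    [0,[0,0,-40],0],
    [0,[0,0,-40],0],
    [0,[0,0,0],0.119],
    [0,[0,0,0],0.119],
    [0,[0,0,0],0.119],
    [0,[0,0,0],0.119],
    [0,[0,0,0],0.119],
    [0,[0,0,0],0.119]
  ]
}}

```text
clock: 12.83
ee_pos: [0.4525, 0.1536, 0.1847]
tcp_rot: [-0.0, 0.352, 0.936, -0.0]
contact_force: [-0.4, 0.7, -3.2]
finger_gap: 0.0146
gripper_force: 59.5
```

{"api": "drive_tool", "payload": {
  "plan": [
    [0,[0,0,0],0.119],
    [0,[0,0,0],0.119],
    [0,[0,0,0],0.119],
    [0,[0,0,0],0.119],
    [0,[0,0,0],0.119],
    [0,[0,0,0],0.119],
    [0,[0,0,0],0.119],
    [0,[0,0,0],0],
    [0,[0,0,0],0]
  ]
}}

```text
clock: 13.58
ee_pos: [0.4526, 0.154, 0.1848]
tcp_rot: [0.0, 0.697, 0.717, -0.0]
contact_force: [-0.6, 0.4, -3.1]
finger_gap: 0.0148
gripper_force: 59.5
```

```bash
cat >> h.py <<'E'
def st():
    s=manip.get_state();print(s['clock'],s['ee_pos'].round(4),'yaw',round(2*np.arctan2(s['tcp_rot'][2],s['tcp_rot'][1]),4),'F',s['contact_force'].round(1),'T',s['torque'].round(2),'gap',round(float(s['finger_gap']),4),'j7',s['joints'][[0,2,6]].round(2));return s
def rodpts(cam,zmin=None,rmax=.03):
    "points ahead of grip along rod az direction; fit line in vertical plane"
    s=manip.get_state();P=cloud(shot(cam)).reshape(-1,3);y=2*np.arctan2(s['tcp_rot'][2],s['tcp_rot'][1])-np.pi
    g=np.array(s['ee_pos'])+[0,0,.0487];d=np.array([np.cos(y),np.sin(y)]);n=np.array([-d[1],d[0]])
    a=(P[:,:2]-g[:2])@d;b=(P[:,:2]-g[:2])@n;h=P[:,2]-g[2]
    return P,a,b,h,g
E
python3 - <<'E'
from h import *
st()
for cam in ('wrist','scene','top'):
    P,a,b,h,g=rodpts(cam)
    m=(a>.05)&(a<.22)&(abs(b)<.02)&(P[:,2]>.185)
    print(cam,m.sum())
    if m.sum()>8: print(np.polyfit(a[m],h[m],1),np.polyfit(a[m],b[m],1),a[m].max())
E
```

```text
13.5833 [0.4526 0.154  0.1848] yaw 1.5999 F [-0.6  0.4 -3.1] T [ 0.11 -0.05  0.01] gap 0.0148 j7 [ 0.04 -0.64 -0.79]
wrist 0
scene 142
[-0.01772941  0.00178278] [ 0.00742947 -0.00329521] 0.19973216420055623
top 484
[-3.39829687  0.54443882] [ 0.00658628 -0.00431346] 0.20318785067224696
```

{"api": "drive_tool", "payload": {
  "plan": [
    [0,[-36,-2,0],0],
    [0,[-36,-2,0],0],
    [0,[-36,-2,0],0],
    [0,[-36,-2,0],0],
    [0,[-36,-2,0],0],
    [0,[-36,-2,0],0],
    [0,[-36,-2,0],0],
    [0,[-35,-1,0],0],
    [0,[0,0,25],0],
    [0,[0,0,22],0],
    [0,[0,0,0],0],
    [0,[0,0,0],0]
  ]
}}

```text
clock: 14.73
ee_pos: [0.4445, -0.1329, 0.1374]
tcp_rot: [-0.001, 0.698, 0.717, -0.0]
contact_force: [-0.4, 0.8, -2.8]
finger_gap: 0.0145
gripper_force: 59.4
```

```bash
python3 - <<'E'
from h import *
st()
for cam in ('scene','top'):
    P,a,b,h,g=rodpts(cam)
    m=(a>.06)&(a<.22)&(abs(b)<.02)&(P[:,2]>.15)
    if m.sum()>8: print(cam,m.sum(),np.polyfit(a[m],h[m],1),np.polyfit(a[m],b[m],1),a[m].max())
E
```

```text
14.7333 [ 0.4445 -0.1329  0.1374] yaw 1.5976 F [-0.4  0.8 -2.8] T [ 0.06 -0.02  0.04] gap 0.0145 j7 [ 0.59 -0.56 -0.23]
scene 83 [-0.01769311  0.00138904] [ 0.00336862 -0.00237476] 0.19855110369984078
top 46 [-0.07013548  0.01374528] [ 0.00311551 -0.00093809] 0.2033168050813796
```

{"api": "drive_tool", "payload": {
  "plan": [
    [0,[0,0,5],0],
    [0,[0,0,4],0],
    [0,[0,0,3],0],
    [0,[0,0,3],0],
    [0,[0,0,0],0]
  ]
}}

```text
clock: 15.25
ee_pos: [0.4459, -0.1345, 0.1234]
tcp_rot: [0.001, 0.698, 0.716, -0.0]
contact_force: [-1.5, -6.4, 9.2]
finger_gap: 0.0147
gripper_force: 61.8
```

```bash
cat >> h.py <<'E'
def pitch(zmin=.02):
    for cam in ('scene','top'):
        P,a,b,h,g=rodpts(cam)
        m=(a>.055)&(a<.22)&(abs(b)<.015)&(P[:,2]>zmin)
        for i in range(6):
            if m.sum()<8: break
            k=np.polyfit(a[m],h[m],1); q=m&(abs(np.polyval(k,a)-h)<(.03,.02,.01,.006,.005,.005)[i]); m=q
        if m.sum()>8: print(cam,m.sum(),'tilt deg',np.degrees(np.arctan(k[0])).round(2),'h0',k[1].round(4),'lat',np.polyfit(a[m],b[m],1).round(4),'amax',a[m].max().round(4))
E
python3 - <<'E'
from h import *
st();pitch(.1)
E
```

```text
15.25 [ 0.4459 -0.1345  0.1234] yaw 1.5953 F [-1.5 -6.4  9.2] T [-0.76  0.26  0.07] gap 0.0147 j7 [ 0.57 -0.54 -0.26]
scene 76 tilt deg -6.48 h0 0.001 lat [ 0.0075 -0.0033] amax 0.1951
top 41 tilt deg -8.57 h0 0.0117 lat [-0.0045  0.0005] amax 0.2018
```

{"api": "drive_tool", "payload": {
  "plan": [
    [0,[0,0,3],0],
    [0,[0,0,3],0],
    [0,[0,0,3],0],
    [0,[0,0,3],0],
    [0,[0,0,2],0],
    [0,[0,0,0],0]
  ]
}}

```text
clock: 15.85
ee_pos: [0.4459, -0.136, 0.1096]
tcp_rot: [0.002, 0.699, 0.715, -0.001]
contact_force: [-0.2, -11.9, 8.8]
finger_gap: 0.014
gripper_force: 65.8
```

```bash
python3 - <<'E'
from h import *
st();pitch(.03)
E
```

```text
15.85 [ 0.4459 -0.136   0.1096] yaw 1.5937 F [ -0.2 -11.9   8.8] T [-2.06  0.11  0.1 ] gap 0.014 j7 [ 0.55 -0.51 -0.29]
scene 56 tilt deg -23.09 h0 0.0011 lat [-0.0016 -0.0029] amax 0.1766
top 22 tilt deg -21.26 h0 0.0 lat [ 0.0088 -0.0011] amax 0.1842
```

{"api": "drive_tool", "payload": {
  "plan": [
    [0,[0,0,3],0],
    [0,[0,0,3],0],
    [0,[0,0,3],0],
    [0,[0,0,2],0],
    [0,[0,0,0],0]
  ]
}}

```text
clock: 16.37
ee_pos: [0.4459, -0.1354, 0.0985]
tcp_rot: [0.001, 0.699, 0.715, -0.001]
contact_force: [-0.6, -10.4, 7.1]
finger_gap: 0.0148
gripper_force: 69.9
```

```bash
python3 - <<'E'
from h import *
st();pitch(.02)
E
```

```text
16.3667 [ 0.4459 -0.1354  0.0985] yaw 1.5942 F [ -0.6 -10.4   7.1] T [-1.53  0.08  0.09] gap 0.0148 j7 [ 0.53 -0.49 -0.31]
scene 42 tilt deg -36.31 h0 -0.001 lat [-0.0041 -0.0027] amax 0.1605
```

{"api": "drive_tool", "payload": {
  "plan": [
    [0,[0,0,2],0],
    [0,[0,0,1],0],
    [0,[0,0,0],0]
  ]
}}

```text
clock: 16.72
ee_pos: [0.4459, -0.135, 0.0957]
tcp_rot: [0.001, 0.699, 0.715, -0.001]
contact_force: [-0.5, -8.7, 8.3]
finger_gap: 0.0147
gripper_force: 71.4
```

```bash
python3 - <<'E'
from h import *
st();pitch(.02);pitch(.02);print(lidfit())
E
```

```text
16.7167 [ 0.4459 -0.135   0.0957] yaw 1.5946 F [-0.5 -8.7  8.3] T [-1.13  0.17  0.04] gap 0.0147 j7 [ 0.53 -0.49 -0.32]
scene 42 tilt deg -40.0 h0 -0.0009 lat [-0.0097 -0.0026] amax 0.1451
scene 42 tilt deg -40.03 h0 -0.0007 lat [-0.004  -0.0028] amax 0.1415
[-7.10643951e-05  5.30569688e-04  1.28364317e-01]
```

{"api": "drive_tool", "payload": {
  "plan": [
    [0,[0,0,-10],0],
    [0,[0,0,-35],0],
    [0,[0,0,-40],0],
    [0,[0,0,-40],0],
    [0,[0,0,-40],0],
    [0,[0,0,-40],0],
    [0,[35,18,0],0],
    [0,[36,18,0],0],
    [0,[36,18,0],0],
    [0,[36,18,0],0],
    [0,[36,18,0],0],
    [0,[36,18,0],0]
  ]
}}

```text
clock: 17.97
ee_pos: [0.5478, 0.0865, 0.3002]
tcp_rot: [0.0, 0.698, 0.716, -0.0]
contact_force: [1.0, -0.7, -2.4]
finger_gap: 0.0146
gripper_force: 69.5
```

{"api": "drive_tool", "payload": {
  "plan": [
    [0,[36,18,0],0],
    [0,[35,17,0],0],
    [0,[0,0,0],0],
    [0,[0,0,0],0]
  ]
}}

```text
clock: 18.3
ee_pos: [0.5805, 0.1598, 0.2997]
tcp_rot: [-0.001, 0.696, 0.718, 0.0]
contact_force: [-0.5, 0.0, -2.9]
finger_gap: 0.0147
gripper_force: 69.5
```

```bash
python3 - <<'E'
from h import *
st();pitch(.19);pitch(.19)
# tube axis from clouds
for cam in ('scene','top','wrist'):
    P=cloud(shot(cam)).reshape(-1,3)
    m=(P[:,2]>.136)&(P[:,2]<.172)&(P[:,0]>.56)&(P[:,0]<.612)&(P[:,1]>-.085)&(P[:,1]<-.04)
    X=P[m];print(cam,m.sum())
    if m.sum()>10:
        print(' tube x range',np.percentile(X[:,0],[2,50,98]).round(4))
    m=(P[:,2]>.150)&(P[:,2]<.19)&(P[:,0]>.56)&(P[:,0]<.612)&(P[:,1]>-.045)&(P[:,1]<.0);X=P[m]
    if m.sum()>10: print(' rim',m.sum(),np.percentile(X,[2,50,98],axis=0).round(4).tolist())
t=load('wrist');print(proj(t,[[.586,-.025,.17]]))
t=load('top');save(t['img'][130:225,190:310],'t3',6.5)
E
```

```text
18.3 [0.5805 0.1598 0.2997] yaw 1.6012 F [-0.5  0.  -2.9] T [-0.03  0.04  0.02] gap 0.0147 j7 [ 0.14 -0.73 -0.65]
scene 79 tilt deg -39.97 h0 0.0018 lat [ 0.0159 -0.006 ] amax 0.1524
top 17 tilt deg -52.85 h0 0.0685 lat [-0.101   0.0114] amax 0.1302
scene 82 tilt deg -39.94 h0 0.0021 lat [ 0.0276 -0.0068] amax 0.1525
top 16 tilt deg -51.38 h0 0.0608 lat [-0.0161  0.0009] amax 0.1308
scene 42
 tube x range [0.5728 0.5764 0.5832]
 rim 79 [[0.5717, -0.0434, 0.1518], [0.5795, -0.0283, 0.1637], [0.5961, -0.0146, 0.1771]]
top 89
 tube x range [0.5745 0.584  0.5945]
 rim 68 [[0.5735, -0.0448, 0.1584], [0.5839, -0.0313, 0.1686], [0.5944, -0.018, 0.1815]]
wrist 30
 tube x range [0.5764 0.5918 0.5961]
 rim 197 [[0.5724, -0.0352, 0.161], [0.5795, -0.0267, 0.1681], [0.5978, -0.019, 0.1777]]
[[252.76956675 327.13290676]]
```

View pics/t3.png

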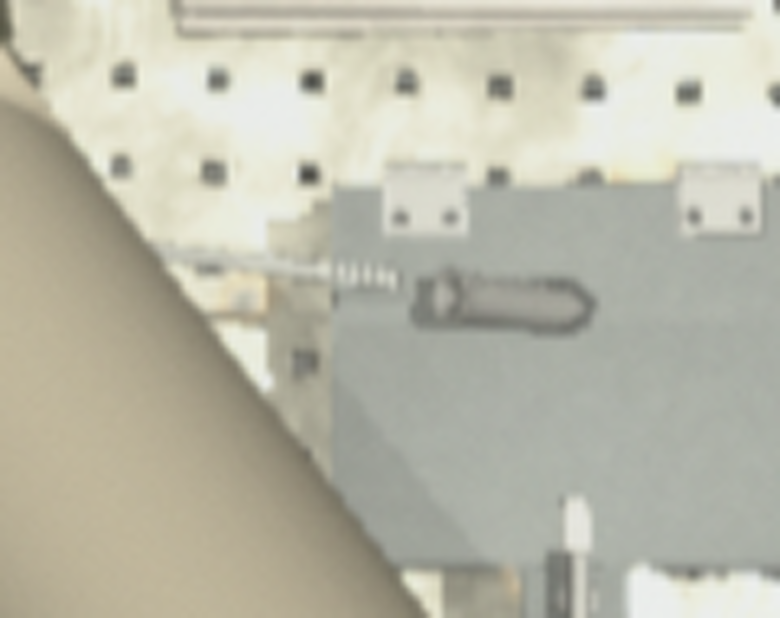

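```bash
python3 - <<'E'
from h import *
c=load('top');f=lambda x,y:crop(x,y,6.5,190,130)
s=st();g=s['ee_pos']+[0,0,.0487];az=-1.540;u=np.array([np.cos(az)*np.cos(np.radians(40)),np.sin(az)*np.cos(np.radians(40)),-np.sin(np.radians(40))])
tip=g+u*.204;print('model tip',tip)
print('seen tip',atz(c,[f(398,280),f(180,250)],[tip[2],tip[2]+.06]),'model at 2nd',g+u*(.204-.06/.643))
print('mouth top',atz(c,[f(436,300)],[.17]))
# bright rod pts per camera: points in clouds near model line
for cam in ('scene','wrist','top'):
    P=cloud(load(cam)).reshape(-1,3);t=(P-g)@u;q=P-g-t[:,None]*u;m=(t>.06)&(t<.215)&(np.linalg.norm(q,axis=1)<.014)&(P[:,2]>.19)
    print(cam,m.sum())
    if m.sum()>5:
        for lo in np.arange(.06,.21,.03):
            k=m&(t>=lo)&(t<lo+.03)
            if k.sum()>2: print(lo.round(2),k.sum(),q[k].mean(0).round(4),'tmax',t[k].max().round(4))
E
```

```text
18.65 [0.581  0.155  0.3001] yaw 1.5941 F [-0.6  0.1 -4.2] T [ 0.07 -0.03 -0.01] gap 0.0144 j7 [ 0.15 -0.73 -0.65]
model tip [ 0.58576639 -0.00121236  0.21769481]
seen tip [[ 0.58549291 -0.00270874  0.21769481]
 [ 0.58714317  0.08771312  0.27769481]] model at 2nd [0.58356537 0.07023535 0.27767499]
mouth top [[ 0.5833363  -0.01989026  0.17      ]]
scene 93
0.06 26 [-0.0057 -0.001   0.001 ] tmax 0.0874
0.09 24 [-0.0056 -0.0013  0.0014] tmax 0.1194
0.12 23 [-0.0041 -0.0012  0.0012] tmax 0.1464
0.15 13 [-0.0057 -0.0009  0.0009] tmax 0.1762
0.18 7 [-0.0048 -0.0013  0.0014] tmax 0.1963
wrist 271
0.06 39 [ 0.0001 -0.0044  0.0052] tmax 0.09
0.09 110 [-0.     -0.0045  0.0054] tmax 0.1197
0.12 72 [-0.0001 -0.0048  0.0057] tmax 0.1493
0.15 42 [-0.0007 -0.0041  0.0049] tmax 0.1785
0.18 8 [-0.0003 -0.004   0.0048] tmax 0.1836
top 111
0.06 16 [-0.0016 -0.0046  0.0054] tmax 0.0897
0.09 28 [-0.0016 -0.0046  0.0054] tmax 0.1198
0.12 27 [-0.002  -0.0052  0.0061] tmax 0.1493
0.15 24 [-0.0023 -0.0044  0.0052] tmax 0.1788
0.18 16 [-0.0024 -0.0047  0.0055] tmax 0.1976
```

{"api": "drive_tool", "payload": {
  "plan": [
    [0,[15,0,18],0],
    [0,[-7.7,0,6.4],0],
    [0,[-7.7,0,6.4],0],
    [0,[-7.7,0,6.4],0],
    [0,[-7.7,0,6.4],0],
    [0,[0,0,0],0],
    [0,[0,0,0],0],
    [0,[0,0,0],0],
    [0,[0,0,0],0]
  ]
}}

```text
clock: 19.4
ee_pos: [0.5816, 0.141, 0.2569]
tcp_rot: [0.0, 0.698, 0.716, 0.0]
contact_force: [-0.2, -0.9, -2.8]
finger_gap: 0.0146
gripper_force: 69.3
```

```bash
cat >> h.py <<'E'
def tipcheck(th=40.,zmin=.172):
    s=st();g=s['ee_pos']+[0,0,.0487];az=2*np.arctan2(s['tcp_rot'][2],s['tcp_rot'][1])-np.pi;c,q_=np.cos(np.radians(th)),np.sin(np.radians(th))
    u=np.array([np.cos(az)*c,np.sin(az)*c,-q_]);n=np.array([np.cos(az)*q_,np.sin(az)*q_,c]);l=np.cross(n,u)
    M=np.array([.5845,-.025,.17]);d=g+u*.204-M;print('tip-M along u,n,lat',(d@u).round(4),(d@n).round(4),(d@l).round(4),'lat axis',l.round(2))
    for cam in ('scene','wrist','top'):
        P=cloud(shot(cam)).reshape(-1,3)-g;t=P@u;a=P@n;b=P@l
        m=(t>.06)&(t<.215)&(abs(a)<.014)&(abs(b)<.012)&(P[:,2]+g[2]>zmin)
        if m.sum()>5:
            for lo in np.arange(.06,.21,.04):
                k=m&(t>=lo)&(t<lo+.04)
                if k.sum()>3: print(cam,lo.round(2),k.sum(),'n %.4f..%.4f lat %.4f..%.4f'%(a[k].min(),a[k].max(),b[k].min(),b[k].max()),'tmax',t[k].max().round(4))
E
python3 - <<'E'
from h import *
tipcheck()
E
```

```text
19.4 [0.5816 0.141  0.2569] yaw 1.5961 F [-0.2 -0.9 -2.8] T [0.08 0.05 0.03] gap 0.0146 j7 [ 0.16 -0.71 -0.66]
tip-M along u,n,lat -0.0103 -0.0029 0.0013 lat axis [1.   0.03 0.  ]
scene 0.06 30 n -0.0033..0.0043 lat -0.0076..-0.0004 tmax 0.0998
scene 0.1 31 n -0.0030..0.0054 lat -0.0065..0.0015 tmax 0.1393
scene 0.14 19 n -0.0020..0.0057 lat -0.0053..0.0016 tmax 0.1793
scene 0.18 19 n -0.0007..0.0122 lat -0.0108..0.0106 tmax 0.215
wrist 0.06 78 n 0.0041..0.0076 lat -0.0031..0.0046 tmax 0.1
wrist 0.1 120 n 0.0038..0.0082 lat -0.0034..0.0043 tmax 0.1399
wrist 0.14 65 n 0.0042..0.0083 lat -0.0034..0.0046 tmax 0.1776
wrist 0.18 8 n 0.0057..0.0062 lat -0.0025..0.0040 tmax 0.1839
top 0.06 9 n 0.0045..0.0109 lat -0.0049..0.0030 tmax 0.1
top 0.1 33 n 0.0043..0.0101 lat -0.0046..0.0031 tmax 0.1391
top 0.14 32 n 0.0043..0.0135 lat -0.0049..0.0034 tmax 0.1798
top 0.18 16 n 0.0039..0.0139 lat -0.0033..0.0085 tmax 0.2132
```

{"api": "drive_tool", "payload": {
  "plan": [
    [0,[-6,0,5],0],
    [0,[-6,0,5],0],
    [0,[-6,0,5],0],
    [0,[-6,0,5],0],
    [0,[0,0,0],0],
    [0,[0,0,0],0]
  ]
}}

```text
clock: 20.05
ee_pos: [0.5819, 0.1157, 0.2358]
tcp_rot: [-0.0, 0.699, 0.715, -0.0]
contact_force: [0.9, 0.4, -2.6]
finger_gap: 0.0149
gripper_force: 69.4
```

```bash
python3 - <<'E'
from h import *
tipcheck(zmin=.185)
E
```

```text
20.05 [0.5819 0.1157 0.2358] yaw 1.5947 F [ 0.9  0.4 -2.6] T [ 0.08 -0.05  0.04] gap 0.0149 j7 [ 0.19 -0.7  -0.64]
tip-M along u,n,lat 0.0226 -0.0028 0.0007 lat axis [1.   0.02 0.  ]
scene 0.06 30 n -0.0034..0.0039 lat -0.0070..0.0000 tmax 0.0992
scene 0.1 25 n -0.0021..0.0051 lat -0.0079..-0.0003 tmax 0.1394
scene 0.14 10 n -0.0011..0.0054 lat -0.0067..-0.0001 tmax 0.1559
wrist 0.06 82 n 0.0040..0.0077 lat -0.0029..0.0048 tmax 0.0996
wrist 0.1 114 n 0.0042..0.0082 lat -0.0031..0.0046 tmax 0.1394
wrist 0.14 33 n 0.0043..0.0082 lat -0.0029..0.0048 tmax 0.1535
top 0.1 26 n 0.0050..0.0111 lat -0.0043..0.0036 tmax 0.139
top 0.14 16 n 0.0044..0.0103 lat -0.0038..0.0038 tmax 0.1605
```

{"api": "drive_tool", "payload": {
  "plan": [
    [0,[-7.7,0,6.4],0],
    [0,[-7.7,0,6.4],0],
    [0,[-7.7,0,6.4],0],
    [0,[-7.7,0,6.4],0],
    [0,[0,0,0],0],
    [0,[0,0,0],0]
  ]
}}

```text
clock: 20.7
ee_pos: [0.5825, 0.0848, 0.21]
tcp_rot: [-0.0, 0.699, 0.715, -0.001]
contact_force: [-0.4, 0.5, -3.0]
finger_gap: 0.0146
gripper_force: 69.3
```

{"api": "drive_tool", "payload": {
  "plan": [
    [0,[-7.7,0,6.4],0],
    [0,[-7.7,0,6.4],0],
    [0,[-7.7,0,6.4],0],
    [0,[-7.7,0,6.4],0],
    [0,[-7.7,0,6.4],0],
    [0,[0,0,0],0],
    [0,[0,0,0],0]
  ]
}}

```text
clock: 21.28
ee_pos: [0.5835, 0.0466, 0.1781]
tcp_rot: [-0.0, 0.699, 0.716, -0.0]
contact_force: [-0.4, -0.1, -3.4]
finger_gap: 0.0148
gripper_force: 69.3
```

```bash
python3 - <<'E'
from h import *
tipcheck(zmin=.2)
E
```

```text
21.2833 [0.5835 0.0466 0.1781] yaw 1.5948 F [-0.4 -0.1 -3.4] T [ 0.03 -0.03  0.06] gap 0.0148 j7 [ 0.28 -0.66 -0.58]
tip-M along u,n,lat 0.1126 -0.0025 0.0007 lat axis [1.   0.02 0.  ]
```

{"api": "drive_tool", "payload": {
  "plan": [
    [0,[-7.7,0,6.4],0],
    [0,[-7.7,0,6.4],0],
    [0,[-7.7,0,6.4],0],
    [0,[-6,0,5],0],
    [0,[-3,0,2.5],0],
    [0,[0,0,0],0],
    [0,[0,0,0],0]
  ]
}}

```text
clock: 22.02
ee_pos: [0.5845, 0.015, 0.1518]
tcp_rot: [-0.0, 0.698, 0.716, -0.0]
contact_force: [0.1, 0.0, -2.4]
finger_gap: 0.0142
gripper_force: 69.4
```

{"api": "drive_tool", "payload": {
  "plan": [
    [0,[-1.5,0,1.3],0],
    [0,[-1.5,0,1.3],0],
    [0,[0,0,0],0],
    [0,[0,0,0],0]
  ]
}}

```text
clock: 22.35
ee_pos: [0.5846, 0.0122, 0.1495]
tcp_rot: [0.0, 0.698, 0.716, 0.0]
contact_force: [-0.4, 0.3, -3.1]
finger_gap: 0.0147
gripper_force: 69.4
```

```bash
python3 - <<'E'
from h import *
tipcheck(zmin=.2)
E
```

```text
22.35 [0.5846 0.0122 0.1495] yaw 1.596 F [-0.4  0.3 -3.1] T [0.08 0.02 0.03] gap 0.0147 j7 [ 0.32 -0.64 -0.55]
tip-M along u,n,lat 0.1574 -0.0023 0.001 lat axis [1.   0.03 0.  ]
```

{"api": "drive_tool", "payload": {
  "plan": [
    [0,[-1.5,0,1.3],0],
    [0,[-0.8,0,0.6],0],
    [0,[0,0,0],0],
    [0,[0,0,0],0]
  ]
}}

```text
clock: 22.83
ee_pos: [0.5846, 0.0097, 0.1474]
tcp_rot: [-0.0, 0.698, 0.716, -0.0]
contact_force: [0.0, -0.2, -2.5]
finger_gap: 0.0144
gripper_force: 69.4
```

{"api": "drive_tool", "payload": {
  "plan": [
    [0,[-0.8,0,0.6],0],
    [0,[-0.8,0,0.6],0],
    [0,[0,0,0],0],
    [0,[0,0,0],0]
  ]
}}

```text
clock: 23.17
ee_pos: [0.5847, 0.0082, 0.1462]
tcp_rot: [-0.0, 0.698, 0.716, -0.0]
contact_force: [-0.1, 0.6, -2.9]
finger_gap: 0.0145
gripper_force: 69.4
```

{"api": "drive_tool", "payload": {
  "plan": [
    [0,[-0.8,0,0.6],0],
    [0,[-0.8,0,0.6],0],
    [0,[0,0,0],0],
    [0,[0,0,0],0]
  ]
}}

```text
clock: 23.5
ee_pos: [0.5849, 0.0071, 0.1453]
tcp_rot: [-0.0, 0.698, 0.716, 0.0]
contact_force: [0.6, 2.4, -1.0]
finger_gap: 0.0143
gripper_force: 69.7
```

{"api": "drive_tool", "payload": {
  "plan": [
    [0,[-0.8,0,0.6],0],
    [0,[-0.8,0,0.6],0],
    [0,[0,0,0],0],
    [0,[0,0,0],0]
  ]
}}

```text
clock: 23.83
ee_pos: [0.5851, 0.0072, 0.145]
tcp_rot: [-0.0, 0.698, 0.716, 0.001]
contact_force: [-3.5, 6.1, 8.0]
finger_gap: 0.0147
gripper_force: 70.9
```

```bash
python3 - <<'E'
from h import *
tipcheck(zmin=.2);pitch(.2);print(lidfit())
E
```

```text
23.8333 [0.5851 0.0072 0.145 ] yaw 1.5972 F [-3.5  6.1  8. ] T [ 1.29  0.83 -0.06] gap 0.0147 j7 [ 0.33 -0.64 -0.55]
tip-M along u,n,lat 0.1641 -0.0025 0.0014 lat axis [1.   0.03 0.  ]
top 11 tilt deg -16.18 h0 0.4078 lat [-0.6424  0.0258] amax 0.0605
[-0.000287    0.00325676  0.1288769 ]
```

{"api": "drive_tool", "payload": {
  "plan": [
    [0,[-0.8,0,0.6],0],
    [0,[0,0,0],0],
    [0,[0,0,0],0],
    [0,[0,0,0],0]
  ]
}}

```text
clock: 24.47
ee_pos: [0.5852, 0.0072, 0.1448]
tcp_rot: [-0.0, 0.698, 0.717, 0.002]
contact_force: [-5.7, 7.8, 12.6]
finger_gap: 0.0144
gripper_force: 71.4
```

{"api": "drive_tool", "payload": {
  "plan": [
    [0,[3.1,0,-2.5],0],
    [0,[7.7,0,-6.4],0],
    [0,[7.7,0,-6.4],0],
    [0,[7.7,0,-6.4],0],
    [0,[7.7,0,-6.4],0],
    [0,[7.7,0,-6.4],0],
    [0,[7.7,0,-6.4],0],
    [0,[7.7,0,-6.4],0],
    [0,[7.7,0,-6.4],0],
    [0,[7.7,0,-6.4],0],
    [0,[7.7,0,-6.4],0],
    [0,[0,0,0],0]
  ]
}}

```text
clock: 25.47
ee_pos: [0.5833, 0.0869, 0.2115]
tcp_rot: [0.0, 0.697, 0.717, 0.001]
contact_force: [0.9, 1.6, -2.0]
finger_gap: 0.0146
gripper_force: 69.4
```

{"api": "drive_tool", "payload": {
  "plan": [
    [0,[7.7,0,-6.4],0],
    [0,[7.7,0,-6.4],0],
    [0,[7.7,0,-6.4],0],
    [0,[7.7,0,-6.4],0],
    [0,[7.7,0,-6.4],0],
    [0,[7.7,0,-6.4],0],
    [0,[7.7,0,-6.4],0],
    [0,[7.7,0,-6.4],0],
    [0,[7.7,0,-6.4],0],
    [0,[7.7,0,-6.4],0],
    [0,[0,0,0],0],
    [0,[0,0,0],0]
  ]
}}

```text
clock: 26.47
ee_pos: [0.5809, 0.1619, 0.2741]
tcp_rot: [0.0, 0.698, 0.716, 0.0]
contact_force: [0.8, -0.4, -2.7]
finger_gap: 0.0145
gripper_force: 69.5
```

```bash
python3 - <<'E'
from h import *
tipcheck();pitch(.185);print(lidfit())
t=shot('top');Q=cloud(t);m=(Q[...,2]>.157)&(Q[...,2]<.17)&(Q[...,0]<.49)&(Q[...,0]>.41)&(abs(Q[...,1]+.087)<.04);print(m.sum(),np.polyfit(Q[m][:,0],Q[m][:,1],1))
# obstacles map: heights >5mm in free area y .05..0.35, x .38..0.75
Q=Q.reshape(-1,3)
E
```

```text
26.4667 [0.5809 0.1619 0.2741] yaw 1.5967 F [ 0.8 -0.4 -2.7] T [ 0.05 -0.01  0.04] gap 0.0145 j7 [ 0.13 -0.72 -0.68]
tip-M along u,n,lat -0.0374 -0.0031 0.0013 lat axis [1.   0.03 0.  ]
scene 0.06 34 n -0.0025..0.0058 lat -0.0080..-0.0007 tmax 0.0988
scene 0.1 30 n -0.0023..0.0052 lat -0.0066..0.0031 tmax 0.1395
scene 0.14 21 n -0.0013..0.0049 lat -0.0068..0.0000 tmax 0.1789
scene 0.18 7 n 0.0000..0.0037 lat -0.0058..-0.0004 tmax 0.1966
wrist 0.06 74 n 0.0041..0.0077 lat -0.0033..0.0044 tmax 0.0992
wrist 0.1 119 n 0.0045..0.0084 lat -0.0036..0.0041 tmax 0.1396
wrist 0.14 68 n 0.0046..0.0085 lat -0.0037..0.0043 tmax 0.1791
wrist 0.18 8 n 0.0060..0.0066 lat -0.0028..0.0037 tmax 0.185
top 0.06 20 n 0.0035..0.0107 lat -0.0053..0.0024 tmax 0.0997
top 0.1 33 n 0.0040..0.0121 lat -0.0049..0.0025 tmax 0.1399
top 0.14 31 n 0.0041..0.0126 lat -0.0048..0.0024 tmax 0.179
top 0.18 17 n 0.0046..0.0105 lat -0.0055..0.0029 tmax 0.1979
scene 83 tilt deg -39.97 h0 0.0019 lat [-0.0045 -0.0034] amax 0.152
top 13 tilt deg -51.12 h0 0.0602 lat [ 0.0787 -0.0111] amax 0.1298
[0.00047768 0.00346653 0.12848779]
43 [ 0.03641117 -0.10637225]
```

{"api": "drive_tool", "payload": {
  "plan": [
    [0,[0,-30,0],0],
    [0,[0,-30,0],0],
    [0,[-29,0,0],0],
    [0,[-28,0,0],0],
    [0,[0,0,20],0],
    [0,[0,0,20],0],
    [0,[0,0,10],0],
    [0,[0,0,0],0],
    [0,[0,0,0],0]
  ]
}}

```text
clock: 27.57
ee_pos: [0.5223, 0.1032, 0.2238]
tcp_rot: [-0.0, 0.698, 0.716, -0.0]
contact_force: [0.1, 0.1, -2.2]
finger_gap: 0.0146
gripper_force: 69.2
```

```bash
python3 - <<'E'
from h import *
st();pitch(.135)
O=np.array([.5577,-.0858]);s=manip.get_state();d=s['ee_pos'][:2]-O;c,q=np.cos(.028),np.sin(.028);print('tank xy',d[0]*c+d[1]*q,-d[0]*q+d[1]*c)
E
```

```text
27.5667 [0.5223 0.1032 0.2238] yaw 1.5966 F [ 0.1  0.1 -2.2] T [ 0.09 -0.04  0.03] gap 0.0146 j7 [ 0.22 -0.71 -0.65]
scene 69 tilt deg -39.33 h0 -0.0005 lat [-0.0128 -0.0022] amax 0.1504
top 14 tilt deg -52.12 h0 0.0661 lat [ 0.0245 -0.0036] amax 0.1321
tank xy -0.02951694302416877 0.1902867647535995
```

{"api": "drive_tool", "payload": {
  "plan": [
    [0,[0,0,5],0],
    [0,[0,0,5],0],
    [0,[0,0,5],0],
    [0,[0,0,5],0],
    [0,[0,0,5],0],
    [0,[0,0,5],0],
    [0,[0,0,5],0],
    [0,[0,0,5],0],
    [0,[0,0,0],0]
  ]
}}

```text
clock: 28.42
ee_pos: [0.5221, 0.1023, 0.1828]
tcp_rot: [-0.0, 0.698, 0.716, -0.001]
contact_force: [0.2, 0.7, 1.5]
finger_gap: 0.0146
gripper_force: 68.7
```

```bash
python3 - <<'E'
from h import *
st();pitch(.138);print(lidfit())
E
```

```text
28.4167 [0.5221 0.1023 0.1828] yaw 1.5963 F [0.2 0.7 1.5] T [-0.53 -0.27  0.16] gap 0.0146 j7 [ 0.19 -0.68 -0.7 ]
scene 71 tilt deg -31.38 h0 0.0023 lat [ 0.0016 -0.0027] amax 0.1563
top 13 tilt deg -79.44 h0 0.6345 lat [-0.1362  0.0172] amax 0.1308
[0.00093197 0.00263393 0.12815201]
```

{"api": "drive_tool", "payload": {
  "plan": [
    [0,[0,0,7],0],
    [0,[0,0,7],0],
    [0,[0,0,7],0],
    [0,[0,0,7],0],
    [0,[0,0,7],0],
    [0,[0,0,7],0],
    [0,[0,0,7],0],
    [0,[0,0,7],0],
    [0,[0,0,7],0],
    [0,[0,0,7],0],
    [0,[0,0,7],0],
    [0,[0,0,0],0]
  ]
}}

```text
clock: 29.57
ee_pos: [0.5217, 0.1025, 0.1053]
tcp_rot: [-0.0, 0.698, 0.716, -0.001]
contact_force: [-0.1, 1.5, 0.6]
finger_gap: 0.0152
gripper_force: 66.8
```

```bash
python3 - <<'E'
from h import *
st();pitch(.134);print(lidfit())
E
```

```text
29.5667 [0.5217 0.1025 0.1053] yaw 1.596 F [-0.1  1.5  0.6] T [-0.41  0.    0.01] gap 0.0152 j7 [ 0.12 -0.6  -0.81]
scene 91 tilt deg -7.18 h0 0.0037 lat [ 0.0077 -0.0031] amax 0.1923
[0.00081497 0.00146886 0.12806939]
```

{"api": "drive_tool", "payload": {
  "plan": [
    [0,[0,0,6],0],
    [0,[0,0,6],0],
    [0,[0,0,5],0],
    [0,[0,0,4],0],
    [0,[0,0,0],0]
  ]
}}

```text
clock: 30.13
ee_pos: [0.522, 0.1029, 0.0849]
tcp_rot: [-0.0, 0.698, 0.716, -0.0]
contact_force: [-0.5, 1.4, 0.9]
finger_gap: 0.0145
gripper_force: 66.7
```

```bash
python3 - <<'E'
from h import *
st();pitch(.131);pitch(.1325)
E
```

```text
30.1333 [0.522  0.1029 0.0849] yaw 1.5962 F [-0.5  1.4  0.9] T [-0.27  0.04 -0.03] gap 0.0145 j7 [ 0.09 -0.57 -0.84]
scene 97 tilt deg -1.84 h0 0.0054 lat [ 0.015  -0.0039] amax 0.2002
top 10 tilt deg -70.8 h0 0.4874 lat [-0.1547  0.023 ] amax 0.1719
scene 88 tilt deg -1.51 h0 0.0044 lat [ 0.0111 -0.0035] amax 0.1992
```

{"api": "drive_tool", "payload": {
  "plan": [
    [0,[0,0,1.5],0],
    [0,[0,0,1],0],
    [0,[0,0,0],0]
  ]
}}

```text
clock: 30.58
ee_pos: [0.5224, 0.1028, 0.0833]
tcp_rot: [0.0, 0.698, 0.716, 0.0]
contact_force: [0.3, 1.4, 1.5]
finger_gap: 0.0142
gripper_force: 66.8
```

```bash
python3 - <<'E'
from h import *
st();pitch(.131)
E
```

```text
30.5833 [0.5224 0.1028 0.0833] yaw 1.5959 F [0.3 1.4 1.5] T [-0.21 -0.04 -0.01] gap 0.0142 j7 [ 0.09 -0.57 -0.84]
scene 98 tilt deg -1.09 h0 0.0048 lat [ 0.0077 -0.0033] amax 0.1997
top 23 tilt deg -12.04 h0 0.0386 lat [-0.2894  0.0495] amax 0.1778
```

{"api": "drive_tool", "payload": {
  "plan": [
    [0,[0,0,1],0],
    [0,[0,0,0],0],
    [0,[0,0,0],0]
  ]
}}

```text
clock: 30.93
ee_pos: [0.5224, 0.1029, 0.0824]
tcp_rot: [0.0, 0.698, 0.716, 0.0]
contact_force: [-0.0, 2.0, 1.4]
finger_gap: 0.0147
gripper_force: 66.9
```

```bash
python3 - <<'E'
from h import *
st();pitch(.131)
E
```

```text
30.9333 [0.5224 0.1029 0.0824] yaw 1.5958 F [-0.   2.   1.4] T [-0.42  0.03 -0.06] gap 0.0147 j7 [ 0.09 -0.56 -0.84]
scene 98 tilt deg -0.73 h0 0.0046 lat [ 0.0034 -0.0027] amax 0.1998
top 22 tilt deg -6.45 h0 0.0222 lat [ 0.2099 -0.0365] amax 0.178
```

{"api": "drive_tool", "payload": {
  "plan": [
    [0,[0,0,-17],0],
    [0,[0,0,-35],0],
    [0,[0,0,-35],0],
    [0,[0,0,-30],0],
    [0,[27,-33,0],0],
    [0,[27,-33,0],0],
    [0,[0,0,0],-0.11],
    [0,[0,0,0],-0.11],
    [0,[0,0,0],-0.11],
    [0,[0,0,0],-0.11],
    [0,[0,0,0],-0.11],
    [0,[0,0,0],-0.11]
  ]
}}

```text
clock: 32.03
ee_pos: [0.4561, 0.1534, 0.1989]
tcp_rot: [-0.0, 0.426, 0.905, -0.0]
contact_force: [0.5, 0.5, -2.5]
finger_gap: 0.0148
gripper_force: 66.2
```

{"api": "drive_tool", "payload": {
  "plan": [
    [0,[0,0,0],-0.11],
    [0,[0,0,0],-0.11],
    [0,[0,0,0],-0.11],
    [0,[0,0,0],-0.11],
    [0,[0,0,0],-0.11],
    [0,[0,0,0],-0.11],
    [0,[0,0,0],-0.11],
    [0,[0,0,0],-0.11],
    [0,[0,0,0],0],
    [0,[0,0,0],0],
    [0,[0,0,0],0],
    [0,[0,0,0],0]
  ]
}}

```text
clock: 33.03
ee_pos: [0.4565, 0.1538, 0.1992]
tcp_rot: [-0.0, 0.004, 1.0, -0.0]
contact_force: [-0.7, -0.3, -2.1]
finger_gap: 0.0143
gripper_force: 66.2
```

```bash
python3 - <<'E'
from h import *
s=st();pitch(.2);print(s['qvel'].round(3),lidfit())
P=cloud(shot('wrist')).reshape(-1,3);g=s['ee_pos']
m=(P[:,2]>.2)&(P[:,2]<.28)&(abs(P[:,1]-g[1])<.025)&(P[:,0]>.38)&(P[:,0]<.67)
X=P[m]
for lo in np.arange(.39,.67,.02):
    k=(X[:,0]>=lo)&(X[:,0]<lo+.02)
    if k.sum()>3: print(lo.round(2),k.sum(),X[k,2].max().round(4),np.median(X[k,2]).round(4))
Q=cloud(load('top') if 0 else shot('top'));m=(Q[...,2]>.157)&(Q[...,2]<.17)&(Q[...,0]<.49)&(Q[...,0]>.41)&(abs(Q[...,1]+.087)<.04);print('fin',m.sum(),np.polyfit(Q[m][:,0],Q[m][:,1],1))
E
```

```text
33.0333 [0.4565 0.1538 0.1992] yaw 3.1332 F [-0.7 -0.3 -2.1] T [-0.    0.02  0.03] gap 0.0143 j7 [ 0.37 -1.15  0.44]
scene 87 tilt deg -2.17 h0 0.0046 lat [-0.0118  0.004 ] amax 0.2022
top 86 tilt deg -4.8 h0 0.0143 lat [-0.0005 -0.0013] amax 0.2024
[-0.002 -0.002 -0.003 -0.002  0.002  0.002  0.01 ] [-0.00035497  0.0029863   0.12892599]
0.41 3285 0.2679 0.2632
0.43 3112 0.28 0.2596
0.45 2664 0.28 0.2591
0.47 1291 0.26 0.2582
0.49 581 0.2629 0.2575
fin 45 [ 0.02636163 -0.10171371]
```

```bash
python3 - <<'E'
from h import *
for cam in ('wrist','top'):
  for r in range(2):
    P=cloud(shot(cam)).reshape(-1,3);
    for nm,lo,hi,w in (('neck',.428,.484,.005),('hexes',.41,.50,.004),('rod',.515,.61,.003),('rod2',.515,.655,.003)):
        m=(P[:,0]>lo)&(P[:,0]<hi)&(abs(P[:,1]-.1535)<w)&(P[:,2]>.235)&(P[:,2]<.275);X=P[m]
        if m.sum()<10: continue
        for i in range(5):
            k=np.polyfit(X[:,0],X[:,2],1);q=abs(np.polyval(k,X[:,0])-X[:,2]);X=X[q<max(.001,2*np.median(q))]
        print(cam,nm,len(X),'deg',np.degrees(np.arctan(k[0])).round(2),'z',np.polyval(k,(lo+hi)/2).round(4),X[:,0].min().round(3),X[:,0].max().round(3))
E
```

```text
wrist neck 2416 deg -1.55 z 0.2589 0.43 0.484
wrist hexes 2168 deg -1.58 z 0.2589 0.415 0.492
wrist neck 2450 deg -1.67 z 0.2589 0.43 0.484
wrist hexes 2216 deg -1.68 z 0.2589 0.415 0.492
top rod 30 deg -2.15 z 0.251 0.517 0.609
top rod2 59 deg -2.76 z 0.2501 0.517 0.655
top rod 30 deg -2.46 z 0.2521 0.517 0.609
top rod2 43 deg -2.89 z 0.2509 0.517 0.655
```

{"api": "drive_tool", "payload": {
  "plan": [
    [0,[0,0,40],0],
    [0,[0,0,40],0],
    [0,[0,0,40],0],
    [0,[0,0,40],0],
    [0,[0,0,35],0],
    [0,[0,0,20],0],
    [0,[0,0,12],0],
    [0,[0,0,0],0],
    [0,[0,0,0],0]
  ]
}}

```text
clock: 34.23
ee_pos: [0.4563, 0.1544, -0.028]
tcp_rot: [-0.001, 0.003, 1.0, 0.0]
contact_force: [0.3, -0.3, -2.0]
finger_gap: 0.0143
gripper_force: 66.1
```

{"api": "drive_tool", "payload": {
  "plan": [
    [0,[0,0,4],0],
    [0,[0,0,3],0],
    [0,[0,0,2],0],
    [0,[0,0,1],0],
    [0,[0,0,0],0]
  ]
}}

```text
clock: 34.65
ee_pos: [0.457, 0.1539, -0.0372]
tcp_rot: [0.001, 0.003, 1.0, -0.0]
contact_force: [-0.3, -0.5, 3.6]
finger_gap: 0.0147
gripper_force: 67.3
```

```bash
cat >> h.py <<'E'
def level(z0):
    P=cloud(shot('wrist')).reshape(-1,3);s=st();y0=s['ee_pos'][1]
    for nm,lo,hi,w in (('neck',.43,.484,.005),('rod',.515,.62,.003)):
        m=(P[:,0]>lo)&(P[:,0]<hi)&(abs(P[:,1]-y0)<w)&(abs(P[:,2]-z0)<.012);X=P[m]
        if m.sum()<10: continue
        for i in range(5):
            k=np.polyfit(X[:,0],X[:,2],1);q=abs(np.polyval(k,X[:,0])-X[:,2]);X=X[q<max(.001,2*np.median(q))]
        print(nm,len(X),'deg',np.degrees(np.arctan(k[0])).round(2),'z',np.polyval(k,(lo+hi)/2).round(4))
E
python3 - <<'E'
from h import *
level(.022)
E
```

```text
34.7 [ 0.457   0.1539 -0.0372] yaw 3.1356 F [-0.7 -0.7  3. ] T [-0.18 -0.15 -0.02] gap 0.0145 j7 [ 0.04 -0.71 -0.13]
neck 2421 deg -1.01 z 0.0223
```

Contact has begun; press until both hexagons sit flat.

{"api": "drive_tool", "payload": {
  "plan": [
    [0,[0,0,1],0],
    [0,[0,0,1],0],
    [0,[0,0,0],0],
    [0,[0,0,0],0]
  ]
}}

```text
clock: 35.03
ee_pos: [0.4568, 0.1539, -0.038]
tcp_rot: [0.001, 0.002, 1.0, -0.0]
contact_force: [-4.5, -3.1, 26.7]
finger_gap: 0.0147
gripper_force: 70.4
```

```bash
python3 - <<'E'
from h import *
level(.022)
E
```

```text
35.0833 [ 0.4568  0.1539 -0.038 ] yaw 3.1366 F [-4.1 -3.8 26.7] T [-0.91  0.31  0.06] gap 0.0145 j7 [ 0.03 -0.71 -0.14]
neck 2454 deg -0.21 z 0.0216
```

{"api": "drive_tool", "payload": {
  "plan": [
    [0,[0,0,-5],0],
    [0,[0,0,-20],0],
    [0,[0,0,-40],0],
    [0,[0,0,-40],0],
    [0,[0,0,-40],0],
    [0,[0,0,-40],0],
    [0,[0,0,-35],0],
    [0,[0,0,-18],0],
    [0,[0,0,0],0],
    [0,[0,0,0],0],
    [0,[0,0,0],0],
    [0,[0,0,0],0]
  ]
}}

```text
clock: 36.08
ee_pos: [0.4557, 0.1533, 0.1969]
tcp_rot: [-0.001, 0.003, 1.0, -0.0]
contact_force: [0.4, 1.5, -2.9]
finger_gap: 0.0147
gripper_force: 66.4
```

```bash
python3 - <<'E'
from h import *
level(.259);pitch(.2);print(lidfit(),manip.get_state()['qvel'].round(3))
E
```

```text
36.1333 [0.4557 0.1535 0.1969] yaw 3.1363 F [ 0.  -0.2 -3. ] T [-0.02  0.05 -0.02] gap 0.0146 j7 [ 0.35 -1.12  0.47]
neck 2430 deg -1.47 z 0.2564
scene 84 tilt deg -2.1 h0 0.005 lat [-0.015   0.0041] amax 0.2013
top 55 tilt deg -6.12 h0 0.0184 lat [ 0.031  -0.0067] amax 0.1822
[-0.00098191  0.00305061  0.12921092] [ 0.002 -0.003 -0.006 -0.006 -0.001  0.001  0.001]
```

```bash
python3 -c "
from bench import manip
print(manip.finish_job())"
```

```text
the job is handed in; nothing more can be done
None
```

I handed the job in at about 36 s: the lid is shut and latched, the rod was seated in the guide tube (about 15 N) and drawn out, and it is held notched flat up, axis about 25 cm above the table and clear of the tank; it droops 1.5–2° tip-down because pressing it flat on the table sprang back, and I did not re-check the loose items afterwards.

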